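# Put the laundry soap dish together

### The job

Put the laundry soap dish together on the dark slate tile, in this order: the white dish in the middle of the slate with its length along the slate's, the wooden drainer seated in the dish, the oblong bar of soap squarely in the middle of the drainer, and last the cover squarely over the soap so that it stands on the drainer. Let go of each part before fetching the next, set it down rather than dropping it, and leave the round soap, the dosing cup and the jar where they are.

Things in the scene. Friction and masses are not known exactly. Their poses are not given: they have to be found in the camera images.
- stand: Dark slate tile lying on the counter, fixed, 100 (x) x 136 (y) mm and 8 mm thick: the place where the soap dish is put together. Origin: centre of the underside; z up, its long side runs along its y axis. 
- dish: White ceramic soap dish, an open rectangular tub: outside 58 (x) x 94 (y) mm, 28 mm high, walls and floor 4 mm, so the opening is 50 x 86 mm; about 0.22 kg. Origin: centre of the underside; z up, its long side runs along its y axis. Can be gripped across its 58 mm width from outside.
- drainer: Wooden slatted drainer: body 64 (x) x 100 (y) mm from z = 7 to 22 mm, five slats along y (outer ones 15 mm deep), top flat; under it two cross bars, 41 x 77 mm over all, reach down to z = 0 and drop into the dish with 4.5 mm play; the body then rests on the dish's rim (origin 21 mm above the dish's). 0.09 kg. Origin: bottom centre; z up, its long side runs along its y axis. 
- soap: Oblong bar of plain yellowish laundry soap, 40 (x) x 76 (y) x 34 (z) mm, about 0.11 kg. Origin: centre of the underside; z up, its long side runs along its y axis. 
- cover: White rectangular cover, opening downward: outside 62 (x) x 98 (y) mm, 46 mm high; inside 54 x 90 mm and 42 mm high; about 0.13 kg. On its top a wooden bar handle, 14 mm wide (x), 50 mm long (y), from z = 46 to 68 mm, in the middle. Goes over the soap (7 mm play each side) and stands on the drainer's top. Origin: centre of the underside; z up, its long side runs along its y axis. 
- round_soap: Round bar of the same soap, 62 mm across, 26 mm high, loose; not wanted, to be left alone. Origin: centre of the underside.
- dosing_cup: Bystander: small blue open dosing cup, 46 mm across, 45 mm high, loose. Origin: centre of the underside.
- jar: Bystander: small amber glass jar with a metal lid, 44 mm across, 55 mm high, loose. Origin: centre of the underside.
Not all that is in view belongs to the job. Of the things shaped like the drainer, the wooden one is meant.

How it is judged:
By the outcome, as a careful person would: the job done as asked, in the order asked, and still so for the second after the job is handed in, with the robot touching nothing.
It also fails if it takes over 128 s, if anything falls off the work surface, if the arm or the gripper's body presses on something with over 40 N, if the wrist force passes 120 N, or if a joint passes its speed limit or range.

### The arm

A 6-joint arm with a two-finger parallel gripper is mounted at the origin on the work surface. World frame = base frame: x ahead of the robot, y to its left, z up, the work surface at z = 0. Lengths are in m, angles in rad, forces in N, time in s.
With the tool pointing down it reaches from about 0.25 to 0.725 m from the base axis. Payload 4 kg.
Tool frame: the origin (TCP) lies at the very end of the fingers, on their centre line; the grasp point (between the pads) lies 19 mm behind it; z points along the fingers, y is the line along which they close (so a half turn about z gives the same grasp; the last joint's range is limited). The gripper opens to 85 mm and grips with 20 to 120 N. Pads are 22 mm wide; open, the fingers measure 114 mm over their backs; the gripper's body (76 mm by 85 mm) begins 54 mm behind the grasp point. The pads swing forward as they close: fully open they stand 13 mm farther back than shut.
Start: joints at [1.24, 0.241, 0.005, 1.335, 0, 1.571], TCP at [0.162, 0.473, 0.231] pointing down, gripper open.
Joint ranges: [-2.72, 2.72], [-1.05, 1.87], [-1.09, 1.28], [-1.99, 2.15], [-1.42, 1.44], [-3.14, 3.14]. Speed limits (rad/s): [2.79, 2.79, 3.14, 3.14, 3.14, 3.14].

### API

Orientations are given as a unit quaternion [x, y, z, w].
In Python, from workcell import telemetry, vision, workorder gives the robot as it stands.
- The arm moves only by the shell command python3 -m inch 'ROWS'. ROWS is JSON, a list of rows, each a list of 3 entries, a list of its own where there are three numbers: the turn, a rotation vector about the tool's x, y, z scaled (see below), then the shift along the tool's x, y, z scaled (see below), then the closure, from -1 (fully open) to 1 (shut). A call has 1 to 10 rows; each row shifts and turns the commanded pose from where the row before left it, along the tool's axes as they then stand; what a row does not reach is not made up. The controller multiplies each number of a shift by 0.3 m and each number of a turn by 360 degrees. A row lasts 1/12 s, in which the tool goes at most 41.7 mm and 7.16 degrees, less where a joint would pass 70% of its speed; a pose out of reach is approached as far as the arm can. A call with a number of a shift or a turn outside -1 to 1 is refused whole. A call with a gripper value outside its range is refused whole. The fingers move at their own pace and stop on an object; the grip force is fixed at half the most. Time passes only in rows, so rows that do not move let the fingers close. It gives the time, the measured TCP pose, the force, the opening and the grip force at its end, in the units of the state.
- telemetry.get_obs(): the state, without advancing time (a new reading comes with each control period).
- vision.camera(name): name is "scene" or "side" or "wrist"; returns a dict with "img" (384x512x3 uint8, red, green, blue), "fov_y" (degrees; the focal length in pixels is half the picture's height over the tangent of half this angle, whatever the lens; pixels are square), "cx", "cy" (the principal point, pixels), "pose" (4x4, takes a point from camera to world coordinates). Camera axes: x right, y up, looking along -z (the intrinsics and any distortion apply to the point x, -y, -z); pixel columns grow to the right and rows downward; lengths in m; the calibration is good to about 2 mm. The wrist camera is an equidistant fisheye: a pixel r from the principal point sees the ray r / f radians off the axis. A picture is of the moment at which its call begins. There is no depth.
- workorder.job_done(): hands the job in; it is judged then, once.
The state is a dict: "clock": time; "joint_pos": joint angles; "joint_vel": joint speeds; "tau": joint torques, N m; "eef_pos": TCP position; "tool_rot": TCP orientation; "ft_force": force on the tool from outside, world axes, zero at the start; "ft_torque": the same for the moment, N m; "grip_width": finger opening in m; "grasp_force": force on a finger pad.
Only numpy, scipy, OpenCV 4.12 (cv2) and the standard library are available. Lean on these libraries where they do the work, as an engineer would, in place of code of your own. Each camera call takes 0.05 s, during which the arm holds its last target. There are 200 camera calls.

## Working session

There is one attempt and no reset: what is moved stays moved. The work goes in short steps, Python scripts to look and compute and a shell command to move; the robot and the scene stay as the last step left them, time stands still between calls to the robot, and variables do not carry over. Pictures are saved under pics/ and viewed, at most 14 in all, crops included, and the job is handed in when it is done.

```bash
ls; mkdir -p pics; python3 - <<'E'
from workcell import telemetry, vision
import cv2
o=telemetry.get_obs(); print(o)
for n in("scene","side","wrist"):
    c=vision.camera(n); cv2.imwrite(f"pics/{n}0.png",c["img"][:,:,::-1]); print(n,{k:v for k,v in c.items() if k!="img"})
E
```

```text
pics
{'clock': 0.0, 'joint_pos': array([ 1.23996039e+00,  2.41445273e-01,  3.71588787e-03,  1.33515122e+00,
       -1.90916617e-05,  1.57077901e+00]), 'joint_vel': array([ 0.00098896, -0.00159251,  0.00028734,  0.00038293,  0.00046502,
       -0.00054519]), 'tau': array([ 1.03460548e-03, -3.72322154e+01,  2.52406347e+01,  1.67901098e-02,
        7.05253797e-05,  2.43015421e-06]), 'eef_pos': array([0.1622219 , 0.47230005, 0.23039361]), 'tool_rot': array([ 1.64655971e-01,  9.86350508e-01, -1.02948272e-03, -1.62196611e-04]), 'ft_force': array([ 0.54104319,  0.74182475, -0.25370781]), 'ft_torque': array([-0.02164129,  0.05180825,  0.0056561 ]), 'grasp_force': 0.0, 'grip_width': 0.08523125520622568}
scene {'fov_y': 47.65667374975786, 'cx': 256.0677930045397, 'cy': 191.51816750066433, 'pose': array([[-0.46972519, -0.62181271,  0.62666354,  1.22912354],
       [ 0.8827618 , -0.32321193,  0.3409775 ,  0.52853635],
       [-0.00947901,  0.71336036,  0.7007333 ,  0.85349996],
       [ 0.        ,  0.        ,  0.        ,  1.        ]])}
side {'fov_y': 52.77285993041206, 'cx': 259.7412151148607, 'cy': 195.08500325585013, 'pose': array([[ 0.7813942 ,  0.41592318, -0.46522146, -0.07045577],
       [-0.62398043,  0.53085683, -0.57344524, -0.55513663],
       [ 0.00845682,  0.73837588,  0.67433637,  0.84499106],
       [ 0.        ,  0.        ,  0.        ,  1.        ]])}
wrist {'fov_y': 65.70646984690485, 'cx': 254.07585268077153, 'cy': 192.35048466903513, 'pose': array([[ 0.32429662, -0.90038625, -0.29006258,  0.08763143],
       [ 0.94595134,  0.30776948,  0.10224486,  0.49734025],
       [-0.00278745, -0.30754275,  0.95153018,  0.37295258],
       [ 0.        ,  0.        ,  0.        ,  1.        ]])}
```

View pics/scene0.png

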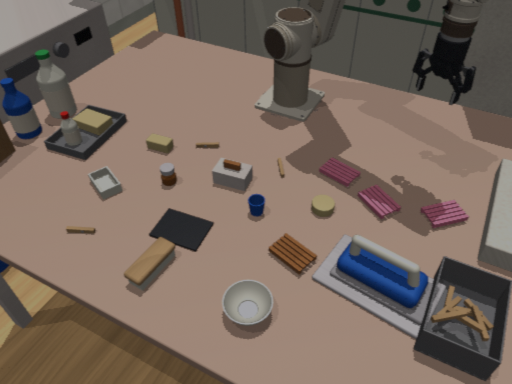

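View pics/side0.png

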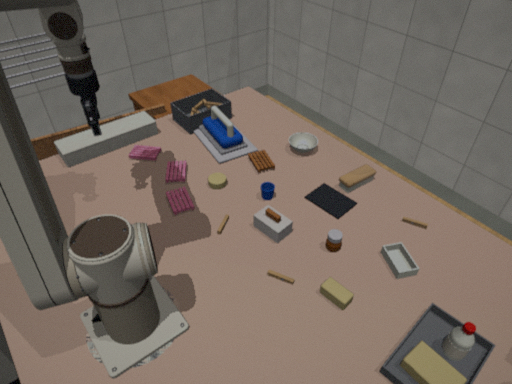

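Candidates (scene px): 
- Drainer: wooden (293,253), against the pink ones at (339,171), (379,202) and (444,213). I choose the wooden one. 
- Soap: loose bar (160,143), against the bar on the tray (93,122) and the round one (323,205). I choose (160,143). 
- Dish: tub (105,182), against the bowl (248,305). I choose the tub. 
- Cover: (232,172), the only one with a handle. 
- Slate: (181,229).

I'll fit the box silhouettes in both views.

```bash
cat > h.py <<'E'
import numpy as np, cv2
from scipy.optimize import minimize
from workcell import telemetry, vision
def project(c,P,fish=False):
    P=np.asarray(P,float); T=c["pose"]; q=(P-T[:3,3])@T[:3,:3]
    f=192/np.tan(np.radians(c["fov_y"]/2)); x,y,z=q[:,0],-q[:,1],-q[:,2]
    if fish:
        r=np.hypot(x,y); s=f*np.arctan2(r,z)/np.maximum(r,1e-9)
    else: s=f/z
    return np.c_[c["cx"]+s*x,c["cy"]+s*y]
def box(w,l,z0,z1,n=5):
    t=np.linspace(-.5,.5,n); e=[(a*w,b*l) for a in t for b in t if abs(a)==.5 or abs(b)==.5]
    return np.array([(x,y,z) for x,y in e for z in (z0,z1)])/1000
SH=dict(stand=[box(100,136,0,8)],dish=[box(58,94,0,28)],drainer=[box(64,100,7,22),box(41,77,0,22)],
 soap=[box(40,76,0,34)],cover=[box(62,98,0,46),box(14,50,40,68)],round_soap=[box(62,62,0,26)])
def place(P,p,z): 
    c,s=np.cos(p[2]),np.sin(p[2]); return np.c_[P[:,0]*c-P[:,1]*s+p[0],P[:,0]*s+P[:,1]*c+p[1],P[:,2]+z]
U=4
def sil(c,name,p,z,win,fish):
    x0,y0,w,h=win; m=np.zeros((h*U,w*U),np.uint8)
    for B in SH[name]:
        uv=project(c,place(B,p,z),fish); uv=((uv+.5-[x0,y0])*U-.5)
        cv2.fillConvexPoly(m,cv2.convexHull(np.round(uv*16).astype(np.int32)),1,shift=4)
    return m
def seg(c,seed,win,thr=14,lw=.4):
    x0,y0,w,h=win; im=cv2.resize(c["img"][y0:y0+h,x0:x0+w],None,fx=U,fy=U,interpolation=cv2.INTER_LINEAR)
    L=cv2.cvtColor((im/255).astype(np.float32),cv2.COLOR_RGB2LAB); ring=np.r_[L[:8].reshape(-1,3),L[-8:].reshape(-1,3)]
    d=(L-np.median(ring,0))*[lw,1,1]; m=(np.linalg.norm(d,axis=2)>thr).astype(np.uint8)
    m=cv2.morphologyEx(m,cv2.MORPH_CLOSE,np.ones((13,13),np.uint8))
    m=cv2.morphologyEx(m,cv2.MORPH_OPEN,np.ones((9,9),np.uint8))
    n,lab,st,ce=cv2.connectedComponentsWithStats(m)
    sx,sy=int((seed[0]-x0)*U),int((seed[1]-y0)*U); k=lab[sy,sx]
    if k==0: k=1+np.argmin(np.hypot(*(ce[1:]-[sx,sy]).T))
    m=(lab==k).astype(np.uint8); cs,_=cv2.findContours(m,0,1); m[:]=0; cv2.drawContours(m,cs,-1,1,-1)
    return m,im
def ray(c,uv,z):
    f=192/np.tan(np.radians(c["fov_y"]/2)); d=c["pose"][:3,:3]@[(uv[0]-c["cx"])/f,-(uv[1]-c["cy"])/f,-1]; o=c["pose"][:3,3]
    return o+d*(z-o[2])/d[2]
def fit(name,views,p0,z=0,kw={}):
    """views: (cam,seed,halfwin,fish)"""
    D=[]
    for c,s,hw,fi in views:
        x0,y0=max(0,int(s[0]-hw)),max(0,int(s[1]-hw)); win=(x0,y0,min(512,int(s[0]+hw))-x0,min(384,int(s[1]+hw))-y0)
        D.append((c,win,fi)+seg(c,s,win,**kw))
    cost=lambda p:sum((sil(c,name,p,z,w,fi)!=m).sum()/m.sum() for c,w,fi,m,_ in D)
    best=None
    for y in (np.arange(0,np.pi,np.pi/6) if len(p0)<3 else [p0[2]]):
        r=minimize(cost,[p0[0],p0[1],y],method="Nelder-Mead",options=dict(initial_simplex=np.array([p0[0],p0[1],y])+np.array([[0,0,0],[.01,0,0],[0,.01,0],[0,0,.2]]),xatol=1e-4,fatol=1e-5))
        if best is None or r.fun<best.fun: best=r
    out=[]
    for c,w,fi,m,im in D:
        im=im[:,:,::-1].copy()
        for M,col in((m,(0,255,0)),(sil(c,name,best.x,z,w,fi),(255,0,0))): cv2.drawContours(im,cv2.findContours(M,0,1)[0],-1,col,1)
        out.append(cv2.resize(im,(190,190)))
    return best.x,best.fun,out
E
cat > loc.py <<'E'
from h import *
S,D=vision.camera("scene"),vision.camera("side")
J=dict(stand=((181,229),(331,200),40),dish=((105,182),(400,260),24),drainer=((293,253),(262,161),28),soap=((160,143),(336,292),22),cover=((232,172),(273,222),30))
rows=[]
for n,(a,b,h) in J.items():
    p0=ray(S,a,.015)[:2]; q=ray(D,b,.015)[:2]
    x,f,o=fit(n,[(S,a,h,False),(D,b,h,False)],(p0+q)/2); rows.append(np.vstack(o)); print(n,p0.round(3),q.round(3),x.round(4),np.degrees(x[2]).round(1),round(f,3))
cv2.imwrite("pics/fit0.png",cv2.resize(np.hstack(rows),(800,320)))
for n,a,b in (("round",(323,205),(217,181)),("cup",(257,205),(267,191)),("jar",(168,175),(334,240))): print(n,ray(S,a,.02).round(3),ray(D,b,.02).round(3))
E
python3 loc.py
```

```text
stand [0.687 0.015] [ 0.664 -0.005] [0.676  0.0069 0.0973] 5.6 0.259Traceback (most recent call last):
  File "loc.py", line 7, in <module>
    x,f,o=fit(n,[(S,a,h,False),(D,b,h,False)],(p0+q)/2); rows.append(np.vstack(o)); print(n,p0.round(3),q.round(3),x.round(4),np.degrees(x[2]).round(1),round(f,3))
          ~~~^^^^^^^^^^^^^^^^^^^^^^^^^^^^^^^^^^^^^^^^^^
  File "h.py", line 44, in fit
    D.append((c,win,fi)+seg(c,s,win,**kw))
                        ~~~^^^^^^^^^^^^^^
  File "h.py", line 33, in seg
    if k==0: k=1+np.argmin(np.hypot(*(ce[1:]-[sx,sy]).T))
                 ~~~~~~~~~^^^^^^^^^^^^^^^^^^^^^^^^^^^^^^^
    return _wrapfunc(a, 'argmin', axis=axis, out=out, **kwds)
    return bound(*args, **kwds)
ValueError: attempt to get argmin of an empty sequence
```

```bash
python3 - <<'E'
from h import *
S,D=vision.camera("scene"),vision.camera("side"); print(telemetry.get_obs()["clock"])
for c in(S,D): print(project(c,[[0,0,0],[.162,.472,.231],[.676,.007,0],[.3,.3,0]]).round(0), np.linalg.det(c["pose"][:3,:3]), [k for k in c])
for a,b in (((181,229),(331,200)),((323,205),(217,181)),((257,212),(267,197)),((105,182),(400,260)),((160,143),(336,292)),((248,305),(303,145))): print(ray(S,a,.008).round(3),ray(D,b,.008).round(3))
E
```

```text
0.35
[[289. 100.]
 [433. 100.]
 [182. 229.]
 [340. 177.]] 0.9999999999999997 ['img', 'fov_y', 'cx', 'cy', 'pose']
[[134. 321.]
 [ 98. 129.]
 [330. 200.]
 [181. 200.]] 1.0000000000000002 ['img', 'fov_y', 'cx', 'cy', 'pose']
[0.682 0.011 0.008] [ 0.67  -0.001  0.008]
[0.436 0.301 0.008] [0.438 0.299 0.008]
[0.54  0.156 0.008] [0.52  0.135 0.008]
[ 0.638 -0.283  0.008] [ 0.644 -0.283  0.008]
[ 0.42  -0.253  0.008] [ 0.432 -0.245  0.008]
[0.795 0.268 0.008] [0.808 0.274 0.008]
```

```bash
sed -i 's/thr=14,lw=.4/thr=8,lw=.35/' h.py; sed -i 's/(105,182),(400,260),24/(105,182),(400,260),28/' loc.py; python3 loc.py
```

```text
stand [0.687 0.015] [ 0.664 -0.005] [0.675  0.0062 0.1032] 5.9 0.467
dish [ 0.642 -0.277] [ 0.638 -0.286] [ 0.6407 -0.2799  2.6697] 153.0 0.184
drainer [0.624 0.298] [0.619 0.285] [ 0.6259  0.2971 -0.2991] -17.1 0.638
soap [ 0.427 -0.246] [ 0.428 -0.248] [ 0.4285 -0.247   0.0887] 5.1 0.35
cover [0.44  0.021] [0.459 0.034] [0.4518 0.0294 0.0861] 4.9 0.219
round [0.447 0.304 0.02 ] [0.431 0.287 0.02 ]
cup [0.528 0.149 0.02 ] [0.529 0.147 0.02 ]
jar [ 0.54  -0.132  0.02 ] [ 0.546 -0.129  0.02 ]
```

View pics/fit0.png

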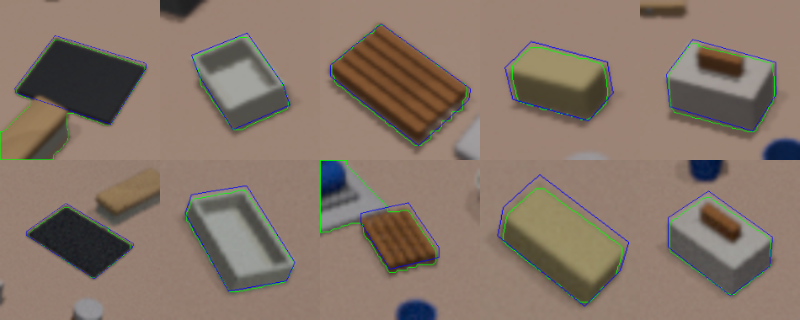

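The overlay shows tight fits on all five wanted parts: dish, wooden drainer, plain soap, cover and slate. The colours confirm the choice. Next I move over the dish and refine with the wrist camera.

```bash
cat > plan.py <<'E'
import sys
from h import *
from scipy.spatial.transform import Rotation as R
def plan(x,y,z,yawdeg):
    o=telemetry.get_obs(); C=R.from_quat(o["tool_rot"]); best=None
    for k in(0,180):
        a=np.radians(yawdeg+k); ty=np.array([np.cos(a),np.sin(a),0]); tz=np.array([0,0,-1.]); T=R.from_matrix(np.c_[np.cross(ty,tz),ty,tz])
        v=(C.inv()*T).as_rotvec()
        if best is None or np.linalg.norm(v)<np.linalg.norm(best[0]): best=(v,T)
    v,T=best; s=T.inv().apply(np.array([x,y,z])-o["eef_pos"])
    print("t",round(o["clock"],2),"pos",o["eef_pos"].round(4),"turn deg",np.degrees(v).round(2),"scaled",(np.degrees(v)/360).round(4),"| shift mm",(s*1000).round(1),"scaled",(s/.3).round(4),"| q",o["joint_pos"].round(2),"F",o["ft_force"].round(1),"w",round(o["grip_width"],4),round(o["grasp_force"],1))
if __name__=="__main__": plan(*map(float,sys.argv[1:]))
E
python3 plan.py .6407 -.2799 .2 153; python3 -c "
from h import *
for p in [(150,262),(181,229)]: print(ray(vision.camera('scene'),p,.03))"
```

```text
t 0.45 pos [0.1624 0.4728 0.2312] turn deg [-1.000e-02 -1.000e-02 -8.196e+01] scaled [-0.     -0.     -0.2277] | shift mm [ 453.5 -767.9   31.2] scaled [ 1.5118 -2.5597  0.1041] | q [1.24 0.24 0.   1.34 0.   1.57] F [ 0.3  0.2 -0.2] w 0.0856 0.0
[0.81311241 0.01874773 0.03      ]
[0.69649682 0.02449697 0.03      ]
```

```bash
python3 -m inch '[[[0,0,0.0194],[0,0,0],-1],[[0,0,0.0194],[0,0,0],-1],[[0,0,0.0194],[0,0,0],-1],[[0,0,0.0194],[0,0,0],-1],[[0,0,0.0194],[0,0,0],-1],[[0,0,0.0194],[0,0,0],-1],[[0,0,0.0194],[0,0,0],-1],[[0,0,0.0194],[0,0,0],-1],[[0,0,0.0194],[0,0,0],-1],[[0,0,0.0194],[0,0,0],-1]]'; python3 plan.py .6407 -.2799 .2 153
```

```text
clock: 1.38
eef_pos: [0.1624, 0.4729, 0.2313]
tool_rot: [0.702, 0.712, 0.0, -0.0]
ft_force: [0.1, -0.2, 0.3]
grip_width: 0.0855
grasp_force: 0.0
t 1.38 pos [0.1624 0.4729 0.2313] turn deg [ 0.   -0.   27.86] scaled [ 0.     -0.      0.0774] | shift mm [-453.6  767.9   31.3] scaled [-1.512   2.5597  0.1045] | q [ 1.24  0.24  0.01  1.34 -0.    2.8 ] F [ 0.1 -0.2  0.3] w 0.0855 0.0
```

```bash
python3 -m inch '[[[0,0,0],[-0.115,0.07,0],-1],[[0,0,0],[-0.115,0.07,0],-1],[[0,0,0],[-0.115,0.07,0],-1],[[0,0,0],[-0.115,0.07,0],-1],[[0,0,0],[-0.115,0.07,0],-1],[[0,0,0],[-0.115,0.07,0],-1],[[0,0,0],[-0.115,0.07,0],-1],[[0,0,0],[-0.115,0.07,0],-1],[[0,0,0],[-0.115,0.07,0],-1],[[0,0,0],[-0.115,0.07,0],-1]]'
python3 -m inch '[[[0,0,0.0194],[0,0,0],-1],[[0,0,0.0194],[0,0,0],-1],[[0,0,0.0194],[0,0,0],-1],[[0,0,0.0192],[0,0,0],-1],[[0,0,0],[0,0,0],-1]]'; python3 plan.py .6407 -.2799 .2 153
```

```text
clock: 2.22
eef_pos: [0.3803, 0.1306, 0.2317]
tool_rot: [0.7, 0.715, 0.001, 0.0]
ft_force: [1.4, 0.5, 0.8]
grip_width: 0.0853
grasp_force: 0.0
clock: 2.63
eef_pos: [0.3797, 0.1321, 0.2314]
tool_rot: [0.852, 0.524, 0.0, 0.0]
ft_force: [0.4, 0.2, 0.3]
grip_width: 0.0853
grasp_force: 0.0
t 2.63 pos [0.3797 0.1321 0.2314] turn deg [ 0.01 -0.01  0.19] scaled [ 0.     -0.      0.0005] | shift mm [-248.6  419.6   31.4] scaled [-0.8287  1.3985  0.1046] | q [ 0.33  0.05 -0.23  1.3  -0.    2.37] F [0.4 0.2 0.3] w 0.0853 0.0
```

```bash
python3 -m inch '[[[0,0,0],[-0.069,0.1165,0],-1],[[0,0,0],[-0.069,0.1165,0],-1],[[0,0,0],[-0.069,0.1165,0],-1],[[0,0,0],[-0.069,0.1165,0.01],-1],[[0,0,0],[-0.069,0.1165,0.01],-1],[[0,0,0],[-0.069,0.1165,0.01],-1],[[0,0,0],[-0.069,0.1165,0.01],-1],[[0,0,0],[-0.069,0.1165,0.02],-1],[[0,0,0],[-0.069,0.1165,0.02],-1],[[0,0,0],[-0.069,0.1165,0.02],-1]]'
python3 -m inch '[[[0,0,0],[-0.069,0.1165,0],-1],[[0,0,0],[-0.069,0.1165,0],-1],[[0,0,0],[0,0,0],-1],[[0,0,0],[0,0,0],-1],[[0,0,0],[0,0,0],-1]]'
cat > wloc.py <<'E'
import sys
from h import *
n,x,y,yaw,z,tag=sys.argv[1],*map(float,sys.argv[2:6]),sys.argv[6]
W=vision.camera("wrist"); s=project(W,[[x,y,z+.02]],True)[0]; hw=int(sys.argv[7]) if len(sys.argv)>7 else 80
p,f,o=fit(n,[(W,s,hw,True)],(x,y,np.radians(yaw)),z)
im=W["img"][:,:,::-1].copy()
cv2.polylines(im,[cv2.convexHull(project(W,place(np.vstack(SH[n]),p,z),True).round().astype(np.int32))],True,(255,0,0),1)
cv2.imwrite(f"pics/{tag}.png",np.hstack([im,cv2.resize(o[0],(288,384))])); print(n,"pix",s.round(),p.round(4),np.degrees(p[2]).round(2),"cost",round(f,3))
E
python3 wloc.py dish .6407 -.2799 153 0 w1; python3 plan.py .6407 -.2799 .2 153
```

```text
clock: 3.47
eef_pos: [0.6, -0.2111, 0.201]
tool_rot: [0.85, 0.527, 0.0, 0.0]
ft_force: [0.4, 0.2, 1.2]
grip_width: 0.0852
grasp_force: 0.0
clock: 3.88
eef_pos: [0.6427, -0.2774, 0.2001]
tool_rot: [0.851, 0.526, -0.0, -0.001]
ft_force: [-0.2, 0.4, 0.0]
grip_width: 0.0859
grasp_force: 0.0
dish pix [253. 172.] [ 0.6391 -0.2815  2.7034] 154.9 cost 0.052
t 3.93 pos [ 0.6426 -0.2768  0.2013] turn deg [-0.05 -0.01  0.47] scaled [-0.0001 -0.      0.0013] | shift mm [-3.6 -0.3  1.3] scaled [-0.0121 -0.0009  0.0045] | q [-0.41  0.68  0.61  1.5   0.    1.63] F [-0.2  0.2 -0.1] w 0.0851 0.0
```

View pics/w1.png

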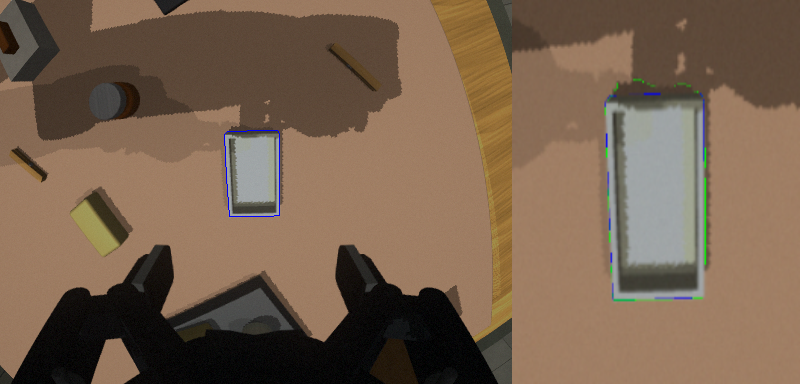

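The wrist view shows the dish alone at (253,172) and the fit is tight. Descending onto it.

```bash
python3 plan.py .639 -.281 .004 154.7
```

```text
t 3.93 pos [ 0.6426 -0.2768  0.2013] turn deg [-0.05 -0.01 -1.23] scaled [-0.0001 -0.     -0.0034] | shift mm [ -5.3  -1.5 197.3] scaled [-0.0178 -0.0049  0.6578] | q [-0.41  0.68  0.61  1.5   0.    1.63] F [-0.2  0.2 -0.1] w 0.0851 0.0
```

```bash
python3 -m inch '[[[0,0,-0.0034],[0,0,0],-1],[[0,0,0],[-0.0178,-0.005,0.1],-1],[[0,0,0],[0,0,0.1],-1],[[0,0,0],[0,0,0.1],-1],[[0,0,0],[0,0,0.1],-1],[[0,0,0],[0,0,0.1],-1],[[0,0,0],[0,0,0.06],-1],[[0,0,0],[0,0,0.04],-1],[[0,0,0],[0,0,0],-1],[[0,0,0],[0,0,0],-1]]'; python3 plan.py .639 -.281 .004 154.7
```

```text
clock: 4.77
eef_pos: [0.6395, -0.2812, 0.0225]
tool_rot: [0.845, 0.535, 0.0, 0.0]
ft_force: [0.2, 0.2, 0.6]
grip_width: 0.0854
grasp_force: 0.0
t 4.77 pos [ 0.6395 -0.2812  0.0225] turn deg [ 0.04 -0.   -0.04] scaled [ 0.0001 -0.     -0.0001] | shift mm [-0.  -0.6 18.5] scaled [-0.     -0.002   0.0617] | q [-0.41  0.77  0.31  1.11  0.    1.6 ] F [0.2 0.2 0.6] w 0.0854 0.0
```

```bash
python3 -m inch '[[[0,0,0],[0,-0.002,0.05],-1],[[0,0,0],[0,0,0.0117],-1],[[0,0,0],[0,0,0],-1],[[0,0,0],[0,0,0],0],[[0,0,0],[0,0,0],0.5],[[0,0,0],[0,0,0],1],[[0,0,0],[0,0,0],1],[[0,0,0],[0,0,0],1],[[0,0,0],[0,0,0],1],[[0,0,0],[0,0,0],1]]';python3 -m inch '[[[0,0,0],[0,0,0],1],[[0,0,0],[0,0,0],1],[[0,0,0],[0,0,0],1],[[0,0,0],[0,0,0],1]]'; python3 plan.py .639 -.281 .004 154.7
```

```text
clock: 5.6
eef_pos: [0.6399, -0.2822, 0.0045]
tool_rot: [0.845, 0.534, 0.001, 0.001]
ft_force: [-0.1, 0.5, 5.3]
grip_width: 0.0568
grasp_force: 66.9
clock: 5.93
eef_pos: [0.6399, -0.2822, 0.0045]
tool_rot: [0.845, 0.534, 0.001, 0.001]
ft_force: [-0.7, 0.5, 6.0]
grip_width: 0.0571
grasp_force: 66.9
t 5.93 pos [ 0.6399 -0.2822  0.0045] turn deg [ 0.16 -0.   -0.13] scaled [ 0.0005 -0.     -0.0004] | shift mm [ 0.7 -1.3  0.5] scaled [ 0.0024 -0.0043  0.0018] | q [-0.42  0.79  0.29  1.07 -0.    1.6 ] F [-0.7  0.5  6. ] w 0.0571 66.9
```

```bash
python3 -m inch '[[[0,0,0],[0,0,-0.03],1],[[0,0,0],[0,0,-0.08],1],[[0,0,0],[0,0,-0.1],1],[[0,0,0],[0,0,-0.1],1],[[0,0,0],[0,0,-0.1],1],[[0,0,0],[0,0,-0.1],1],[[0,0,0],[0,0,-0.1],1],[[0,0,0],[0,0,0],1]]'; python3 plan.py .660 -.13 .18 5.9
```

```text
clock: 6.6
eef_pos: [0.6416, -0.2829, 0.194]
tool_rot: [0.845, 0.534, 0.003, 0.005]
ft_force: [1.0, -1.6, 0.4]
grip_width: 0.057
grasp_force: 66.3
t 6.6 pos [ 0.6416 -0.2829  0.194 ] turn deg [  0.67   0.17 -31.33] scaled [ 0.0019  0.0005 -0.087 ] | shift mm [150.2  34.1  14. ] scaled [0.5008 0.1135 0.0466] | q [-0.42  0.67  0.57  1.46 -0.    1.6 ] F [ 1.  -1.6  0.4] w 0.057 66.3
```

```bash
python3 -m inch '[[[0,0,-0.0174],[0,0,0],1],[[0,0,-0.0174],[0,0,0],1],[[0,0,-0.0174],[0,0,0],1],[[0,0,-0.0174],[0,0,0],1],[[0,0,-0.0174],[0,0,0],1],[[0,0,0],[0.1,0.0227,0.01],1],[[0,0,0],[0.1,0.0227,0.01],1],[[0,0,0],[0.1,0.0227,0.01],1],[[0,0,0],[0.1,0.0227,0.01],1],[[0,0,0],[0.1,0.0227,0.01],1]]'; python3 -m inch '[[[0,0,0],[0,0,0],1],[[0,0,0],[0,0,0],1]]'; python3 wloc.py stand .675 .006 5.9 0 w2 110;python3 plan.py .660 -.13 .18 5.9
```

```text
clock: 7.43
eef_pos: [0.6564, -0.1276, 0.1693]
tool_rot: [0.67, 0.742, -0.001, -0.001]
ft_force: [0.3, -0.3, -2.7]
grip_width: 0.0566
grasp_force: 66.1
clock: 7.6
eef_pos: [0.6567, -0.1266, 0.1693]
tool_rot: [0.668, 0.744, -0.001, -0.001]
ft_force: [0.9, -0.8, -2.1]
grip_width: 0.0568
grasp_force: 66.1
stand pix [288.  48.] [0.6748 0.0057 0.0934] 5.35 cost 0.284
t 7.65 pos [ 0.6567 -0.1281  0.1697] turn deg [-0.13 -0.01  0.08] scaled [-0.0004 -0.      0.0002] | shift mm [ -2.2   3.  -10.3] scaled [-0.0074  0.0101 -0.0345] | q [-0.19  0.62  0.42  1.38 -0.    1.27] F [ 0.5 -0.7 -2.4] w 0.0566 66.1
```

View pics/w2.png

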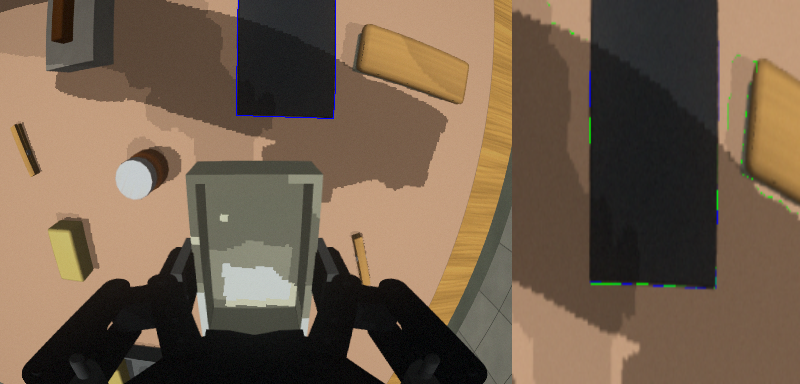

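The wrist view shows the slate outline matching on its edges at (237–335, to 118), the dish held squarely, and a brush clear to the right at (412,65). Next I go over the slate.

```bash
python3 -m inch '[[[0,0,0],[0.11,0.015,0],1],[[0,0,0],[0.11,0.015,0.05],1],[[0,0,0],[0.11,0.015,0.05],1],[[0,0,0],[0.1,0.015,0.05],1],[[0,0,0],[0,0,0.1],1],[[0,0,0],[0,0,0.08],1],[[0,0,0],[0,0,0],1],[[0,0,0],[0,0,0],1]]';python3 plan.py .6748 .0057 .0125 5.5
```

```text
clock: 8.32
eef_pos: [0.6603, -0.0001, 0.0699]
tool_rot: [0.67, 0.742, -0.002, -0.002]
ft_force: [-0.3, 0.3, -2.0]
grip_width: 0.057
grasp_force: 66.0
t 8.32 pos [ 6.603e-01 -1.000e-04  6.990e-02] turn deg [-0.29 -0.01  0.29] scaled [-0.0008 -0.      0.0008] | shift mm [ 4.4 15.  57.4] scaled [0.0146 0.0501 0.1912] | q [-0.    0.66  0.23  1.15 -0.    1.47] F [-0.3  0.3 -2. ] w 0.057 66.0
```

```bash
python3 -m inch '[[[0,0,0.0008],[0,0,0],1],[[0,0,0],[0.0146,0.05,0],1],[[0,0,0],[0,0,0.06],1],[[0,0,0],[0,0,0.06],1],[[0,0,0],[0,0,0.04],1],[[0,0,0],[0,0,0],1],[[0,0,0],[0,0,0],1],[[0,0,0],[0,0,0],1]]';python3 plan.py .6748 .0057 .0125 5.5
```

```text
clock: 8.98
eef_pos: [0.6776, 0.0066, 0.0255]
tool_rot: [0.672, 0.741, 0.001, 0.001]
ft_force: [0.8, -0.2, -2.4]
grip_width: 0.0568
grasp_force: 66.0
t 8.98 pos [0.6776 0.0066 0.0255] turn deg [0.14 0.01 0.06] scaled [0.0004 0.     0.0002] | shift mm [-0.6 -2.8 13. ] scaled [-0.002  -0.0094  0.0433] | q [0.01 0.73 0.23 1.07 0.   1.48] F [ 0.8 -0.2 -2.4] w 0.0568 66.0
```

```bash
python3 -m inch '[[[0,0,0],[-0.002,-0.0085,0.03],1],[[0,0,0],[0,0,0.007],1],[[0,0,0],[0,0,0.003],1],[[0,0,0],[0,0,0.002],1],[[0,0,0],[0,0,0],1],[[0,0,0],[0,0,0],1]]';python3 plan.py .6748 .0057 .0125 5.5
```

```text
clock: 9.48
eef_pos: [0.674, 0.0059, 0.0126]
tool_rot: [0.672, 0.741, 0.0, 0.0]
ft_force: [-4.3, -0.4, 5.8]
grip_width: 0.0564
grasp_force: 66.8
t 9.48 pos [0.674  0.0059 0.0126] turn deg [0.04 0.02 0.09] scaled [0.0001 0.0001 0.0002] | shift mm [-0.3  0.7  0.1] scaled [-0.0011  0.0025  0.0003] | q [ 0.01  0.74  0.21  1.05 -0.    1.48] F [-4.3 -0.4  5.8] w 0.0564 66.8
```

```bash
python3 -m inch '[[[0,0,0],[0,0,0],0.2],[[0,0,0],[0,0,0],-0.2],[[0,0,0],[0,0,0],-1],[[0,0,0],[0,0,0],-1],[[0,0,0],[0,0,0],-1],[[0,0,0],[0,0,0],-1],[[0,0,0],[0,0,-0.08],-1],[[0,0,0],[0,0,-0.12],-1],[[0,0,0],[0,0,-0.12],-1],[[0,0,0],[0,0,-0.12],-1]]';python3 -m inch '[[[0,0,0],[0,0,-0.12],-1],[[0,0,0],[0,0,0],-1],[[0,0,0],[0,0,0],-1]]'; python3 wloc.py dish .6748 .0057 5.5 .008 w3; python3 plan.py .6259 .2971 .2 -17.1
```

```text
clock: 10.32
eef_pos: [0.6735, 0.0062, 0.1439]
tool_rot: [0.672, 0.741, -0.0, -0.001]
ft_force: [1.5, 0.6, -0.1]
grip_width: 0.0855
grasp_force: 0.0
clock: 10.57
eef_pos: [0.6761, 0.0062, 0.183]
tool_rot: [0.672, 0.741, 0.003, 0.003]
ft_force: [0.2, 0.3, -1.1]
grip_width: 0.085
grasp_force: 0.0
dish pix [252. 176.] [ 0.6641  0.0265 -0.0313] -1.79 cost 0.744
t 10.62 pos [0.6746 0.0062 0.1802] turn deg [ 1.40e-01 -2.00e-02  2.27e+01] scaled [ 0.0004 -0.      0.0631] | shift mm [ 263.7 -132.1  -19.8] scaled [ 0.8789 -0.4403 -0.066 ] | q [0.01 0.62 0.45 1.4  0.   1.48] F [ 0.4 -0.4 -0.8] w 0.0855 0.0
```

View pics/w3.png

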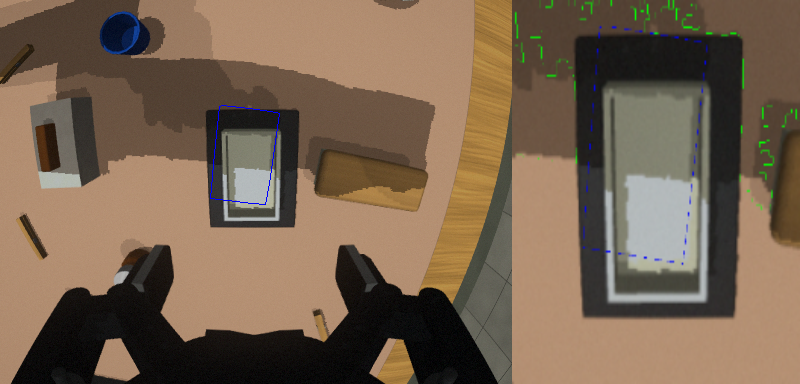

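```bash
cat > chk.py <<'E'
import h,sys
from h import *
def segL(lo,hi,keepmax=None):
    def f(c,seed,win):
        x0,y0,w,hh=win; im=cv2.resize(c["img"][y0:y0+hh,x0:x0+w],None,fx=U,fy=U,interpolation=cv2.INTER_LINEAR)
        L=cv2.cvtColor((im/255).astype(np.float32),cv2.COLOR_RGB2LAB)[:,:,0]
        m=((L>lo)&(L<hi)).astype(np.uint8)
        m=cv2.morphologyEx(m,cv2.MORPH_OPEN,np.ones((9,9),np.uint8))
        n,lab,st,ce=cv2.connectedComponentsWithStats(m); k=1+np.argmin(np.hypot(*(ce[1:]-[w*U/2,hh*U/2]).T)+1e4*(st[1:,4]<800))
        m=(lab==k).astype(np.uint8); cs,_=cv2.findContours(m,0,1); m[:]=0; cv2.drawContours(m,cs,-1,1,-1); return m,im
    return f
if __name__=="__main__":
    W=vision.camera("wrist"); s=project(W,[[.6748,.0057,.02]],True)[0]
    h.seg=segL(-1,24); a=fit("stand",[(W,s,75,True)],(.6748,.0057,.095))
    h.seg=segL(26,200); b=fit("dish",[(W,s+[0,0],40 if len(sys.argv)<2 else int(sys.argv[1]),True)],(.6748,.0057,.095),.008)
    for r in(a,b): print(r[0][:2].round(4),np.degrees(r[0][2]).round(2),round(r[1],3))
    cv2.imwrite("pics/chk.png",np.hstack([cv2.resize(q[2][0],(400,400),interpolation=0) for q in (a,b)]))
E
python3 chk.py 52
```

```text
[0.6748 0.0057] 5.44 0.026
[0.6743 0.005 ] 6.31 0.023
```

View pics/chk.png

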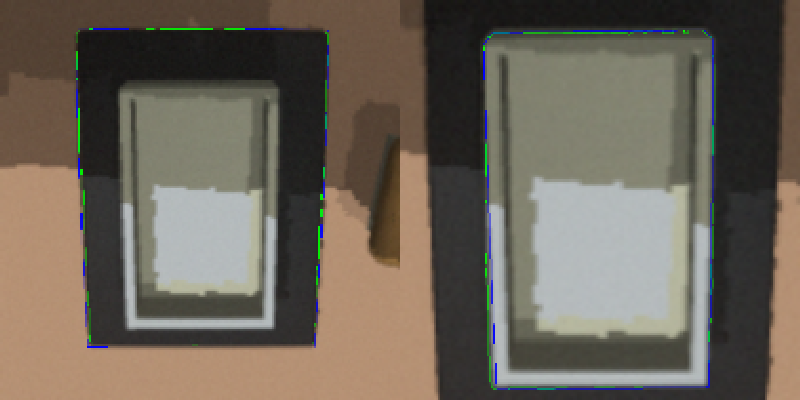

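The crop shows the dish centred on the slate, offset under 1 mm and about 1°. Next is the drainer.

```bash
python3 -m inch '[[[0,0,0],[0.1225,-0.0085,-0.02],-1],[[0,0,0],[0.1225,-0.0085,-0.02],-1],[[0,0,0],[0.1225,-0.0085,-0.02],-1],[[0,0,0],[0.1225,-0.0085,0],-1],[[0,0,0],[0.1225,-0.0085,0],-1],[[0,0,0],[0.1225,-0.0085,0],-1],[[0,0,0],[0.1225,-0.0085,0],-1],[[0,0,0],[0.1225,-0.0085,0],-1]]';python3 -m inch '[[[0,0,0.0158],[0,0,0],-1],[[0,0,0.0158],[0,0,0],-1],[[0,0,0.0158],[0,0,0],-1],[[0,0,0.0158],[0,0,0],-1],[[0,0,0],[0,0,0],-1],[[0,0,0],[0,0,0],-1],[[0,0,0],[0,0,0],-1]]'; python3 wloc.py drainer .6259 .2971 -17.1 0 w4;python3 plan.py .6259 .2971 .005 -17.1
```

```text
clock: 11.33
eef_pos: [0.6234, 0.298, 0.1943]
tool_rot: [0.672, 0.741, -0.002, -0.001]
ft_force: [0.4, 0.7, -0.4]
grip_width: 0.0857
grasp_force: 0.0
clock: 11.92
eef_pos: [0.6245, 0.2964, 0.1957]
tool_rot: [0.804, 0.595, -0.001, -0.0]
ft_force: [0.1, -0.2, 0.9]
grip_width: 0.0854
grasp_force: 0.0
drainer pix [255. 169.] [0.6378 0.2977 0.0155] 0.89 cost 0.715
t 11.97 pos [0.6246 0.2964 0.1961] turn deg [-0.08  0.07  0.03] scaled [-0.0002  0.0002  0.0001] | shift mm [  1.    1.  191.1] scaled [0.0033 0.0034 0.637 ] | q [ 0.44  0.66  0.56  1.48 -0.    2.31] F [-0.1 -0.1 -0.5] w 0.0853 0.0
```

View pics/w4.png

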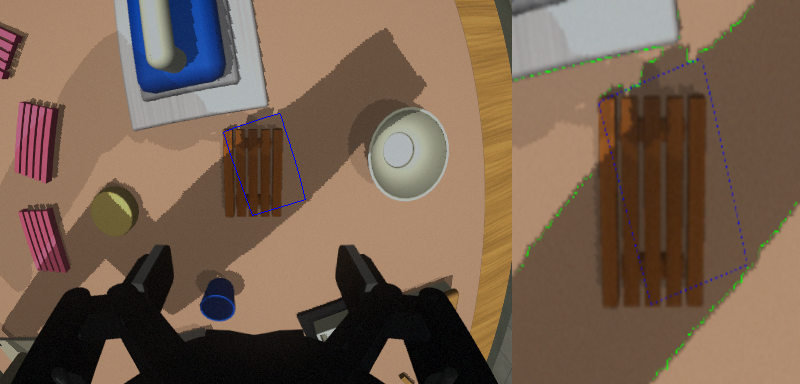

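```bash
cat > wl2.py <<'E'
import h,sys
from h import *
def segS(c,seed,win):
    x0,y0,w,hh=win; im=cv2.resize(c["img"][y0:y0+hh,x0:x0+w],None,fx=U,fy=U,interpolation=cv2.INTER_LINEAR)
    S=cv2.cvtColor(im,cv2.COLOR_RGB2HSV)[:,:,1]; t,m=cv2.threshold(S,0,1,cv2.THRESH_OTSU)
    if len(sys.argv)>7: m=(S>int(sys.argv[7])).astype(np.uint8); t=(t,np.percentile(S,[5,25,50,75,95]))
    m=cv2.copyMakeBorder(m,40,40,40,40,cv2.BORDER_CONSTANT); m=cv2.morphologyEx(m,cv2.MORPH_CLOSE,np.ones((31,31),np.uint8)); m=cv2.morphologyEx(m,cv2.MORPH_OPEN,np.ones((15,15),np.uint8))[40:-40,40:-40]
    print("otsu",t); n,lab,st,ce=cv2.connectedComponentsWithStats(m); m=(lab==1+np.argmax(st[1:,4])).astype(np.uint8); return m,im
h.seg=segS
if __name__=="__main__":
    n,x,y,yaw,z,hw=sys.argv[1],*map(float,sys.argv[2:7])
    W=vision.camera("wrist"); s=project(W,[[x,y,z+.02]],True)[0]
    p,f,o=fit(n,[(W,s,int(hw),True)],(x,y,np.radians(yaw)),z); cv2.imwrite("pics/wl2.png",cv2.resize(o[0],(400,400))); print(p[:2].round(4),np.degrees(p[2]).round(2),round(f,3))
E
python3 wl2.py drainer .6259 .2971 -17.1 0 60
```

```text
otsu 141.0
[0.6212 0.2918] -16.6 0.027
```

```bash
python3 plan.py .6212 .2918 .003 -16.6; python3 -m inch '[[[0,0,0],[-0.0115,-0.0067,0.1],-1],[[0,0,0],[0,0,0.1],-1],[[0,0,0],[0,0,0.1],-1],[[0,0,0],[0,0,0.1],-1],[[0,0,0],[0,0,0.1],-1],[[0,0,0],[0,0,0.07],-1],[[0,0,0],[0,0,0],-1],[[0,0,0],[0,0,0],-1]]'; python3 plan.py .6212 .2918 .003 -16.6
```

```text
t 12.02 pos [0.6248 0.2965 0.1964] turn deg [-0.05  0.05 -0.49] scaled [-0.0001  0.0001 -0.0014] | shift mm [ -5.5  -2.1 193.4] scaled [-0.0184 -0.0071  0.6448] | q [ 0.44  0.66  0.56  1.48 -0.    2.31] F [ 0.6 -0.7  0.1] w 0.0857 0.0
clock: 12.68
eef_pos: [0.6209, 0.2934, 0.0248]
tool_rot: [0.805, 0.594, -0.002, -0.0]
ft_force: [0.1, 0.8, 0.5]
grip_width: 0.0852
grasp_force: 0.0
t 12.68 pos [0.6209 0.2934 0.0248] turn deg [-0.16  0.14 -0.53] scaled [-0.0004  0.0004 -0.0015] | shift mm [-1.4  0.7 21.8] scaled [-0.0047  0.0024  0.0726] | q [ 0.44  0.75  0.28  1.1  -0.    2.31] F [0.1 0.8 0.5] w 0.0852 0.0
```

```bash
python3 -m inch '[[[0,0,-0.0015],[-0.0047,0.0024,0.04],-1],[[0,0,0],[0,0,0.033],-1],[[0,0,0],[0,0,0],-1],[[0,0,0],[0,0,0],-0.6],[[0,0,0],[0,0,0],0],[[0,0,0],[0,0,0],1],[[0,0,0],[0,0,0],1],[[0,0,0],[0,0,0],1],[[0,0,0],[0,0,0],1],[[0,0,0],[0,0,0],1]]'; python3 plan.py .6212 .2918 .003 -16.6;python3 -m inch '[[[0,0,0],[0,0,0],1],[[0,0,0],[0,0,-0.03],1],[[0,0,0],[0,0,-0.06],1],[[0,0,0],[0,0,-0.1],1],[[0,0,0],[0,0,-0.12],1],[[0,0,0],[0,0,-0.12],1],[[0,0,0],[0,0,-0.12],1],[[0,0,0],[0,0,0],1],[[0,0,0],[0,0,0],1]]'; python3 plan.py .6743 .005 .17 6
```

```text
clock: 13.52
eef_pos: [0.6231, 0.2929, 0.0055]
tool_rot: [0.802, 0.598, 0.001, 0.0]
ft_force: [0.9, -0.1, 6.1]
grip_width: 0.0623
grasp_force: 67.4
t 13.52 pos [0.6231 0.2929 0.0055] turn deg [ 0.09 -0.09 -0.01] scaled [ 0.0002 -0.0002 -0.    ] | shift mm [-1.6 -1.5  2.5] scaled [-0.0053 -0.0051  0.0083] | q [0.44 0.77 0.26 1.06 0.   2.3 ] F [ 0.9 -0.1  6.1] w 0.0623 67.4
clock: 14.27
eef_pos: [0.6238, 0.2932, 0.1728]
tool_rot: [0.802, 0.598, 0.003, 0.001]
ft_force: [-0.2, -0.2, -1.4]
grip_width: 0.0624
grasp_force: 66.8
t 14.27 pos [0.6238 0.2932 0.1728] turn deg [  0.31  -0.18 -22.61] scaled [ 0.0009 -0.0005 -0.0628] | shift mm [-291.9   20.1    2.8] scaled [-0.9729  0.067   0.0094] | q [ 0.44  0.65  0.49  1.4  -0.    2.3 ] F [-0.2 -0.2 -1.4] w 0.0624 66.8
```

```bash
python3 -m inch '[[[0,0,-0.0157],[0,0,0],1],[[0,0,-0.0157],[0,0,0],1],[[0,0,-0.0157],[0,0,0],1],[[0,0,-0.0157],[0,0,0],1],[[0,0,0],[0,0,0],1]]';python3 -m inch '[[[0,0,0],[-0.12,0.0084,0],1],[[0,0,0],[-0.12,0.0084,0],1],[[0,0,0],[-0.12,0.0084,0],1],[[0,0,0],[-0.12,0.0084,0],1],[[0,0,0],[-0.12,0.0084,0],1],[[0,0,0],[-0.12,0.0084,0],1],[[0,0,0],[-0.12,0.0084,0],1],[[0,0,0],[-0.12,0.0084,0],1],[[0,0,0],[0,0,0.1],1],[[0,0,0],[0,0,0.1],1]]';python3 -m inch '[[[0,0,0],[0,0,0.05],1],[[0,0,0],[0,0,0],1],[[0,0,0],[0,0,0],1]]';  python3 plan.py .6742 .006 .0345 6
python3 - <<'E'
from h import *
from scipy.spatial.transform import Rotation as R
W=vision.camera("wrist"); o=telemetry.get_obs(); T=R.from_quat(o["tool_rot"])
im=W["img"][:,:,::-1].copy(); base=o["eef_pos"]
def draw(dx,col):
    P=box(100,64,-.0055,0)*0
    for z in(.0015,.0165):  # body bottom/top above TCP
        q=np.array([[a,b,-z] for a in(-.05,.05) for b in(-.032,.032)])+[dx,0,0]
        uv=project(W,base+T.apply(q),True).round().astype(int)
        for i,j in((0,1),(1,3),(3,2),(2,0)): cv2.line(im,tuple(map(int,uv[i])),tuple(map(int,uv[j])),col,1)
draw(0,(255,0,0)); cv2.imwrite("pics/w5.png",cv2.resize(im,(768,576)))
E
```

```text
clock: 14.68
eef_pos: [0.6209, 0.2918, 0.1664]
tool_rot: [0.669, 0.744, -0.002, -0.001]
ft_force: [0.2, -0.0, -2.1]
grip_width: 0.0618
grasp_force: 66.7
clock: 15.52
eef_pos: [0.6738, 0.0049, 0.1095]
tool_rot: [0.672, 0.741, 0.001, 0.001]
ft_force: [0.4, 1.2, -2.1]
grip_width: 0.062
grasp_force: 66.8
clock: 15.77
eef_pos: [0.6706, 0.0081, 0.0918]
tool_rot: [0.67, 0.743, -0.002, -0.002]
ft_force: [-0.5, -0.4, -0.8]
grip_width: 0.0625
grasp_force: 66.6
t 15.77 pos [0.6706 0.0081 0.0918] turn deg [-0.31 -0.03 -0.11] scaled [-0.0009 -0.0001 -0.0003] | shift mm [-2.4  3.4 57.3] scaled [-0.0081  0.0112  0.1911] | q [0.01 0.66 0.3  1.21 0.   1.48] F [-0.5 -0.4 -0.8] w 0.0625 66.6
```

View pics/w5.png

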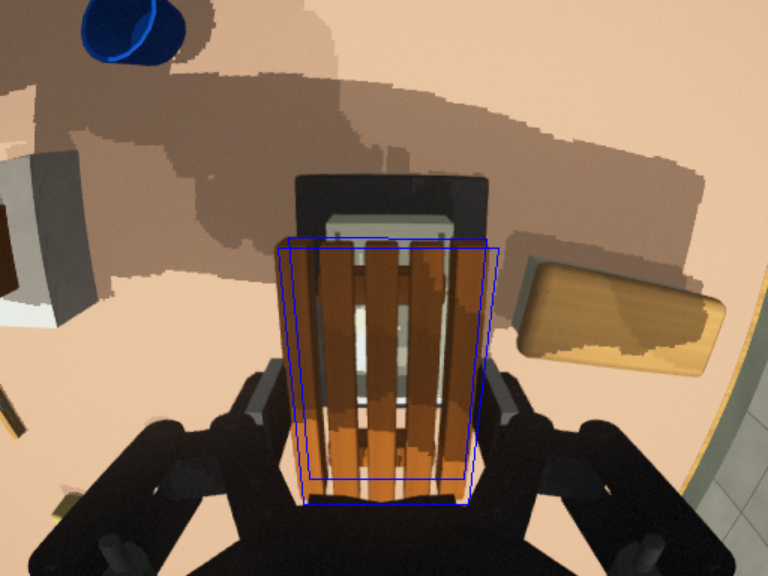

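The held drainer sits squarely in the fingers: its far edge is at row 240 and it spans columns 277–490, within about 1.5 mm of the prediction. Lowering it in small steps.

```bash
python3 -m inch '[[[0,0,0],[-0.011,0.0112,0.06],1],[[0,0,0],[0,0,0.06],1],[[0,0,0],[0,0,0],1],[[0,0,0],[0,0,0],1],[[0,0,0],[0,0,0],1]]';  python3 plan.py .6743 .005 .0345 6
```

```text
clock: 16.23
eef_pos: [0.6773, 0.0056, 0.0603]
tool_rot: [0.669, 0.743, 0.001, 0.001]
ft_force: [-0.2, 0.1, -0.7]
grip_width: 0.0626
grasp_force: 66.7
t 16.23 pos [0.6773 0.0056 0.0603] turn deg [ 0.15  0.01 -0.  ] scaled [ 0.0004  0.     -0.    ] | shift mm [-0.3 -3.  25.8] scaled [-0.0009 -0.01    0.0859] | q [0.01 0.7  0.27 1.14 0.   1.47] F [-0.2  0.1 -0.7] w 0.0626 66.7
```

```bash
python3 -m inch '[[[0,0,0],[-0.001,-0.006,0.03],1],[[0,0,0],[0,0,0],1],[[0,0,0],[0,0,0],1],[[0,0,0],[0,0,0],1],[[0,0,0],[0,0,0],1],[[0,0,0],[0,0,0],1]]';  python3 plan.py .6743 .005 .0345 6; python3 -m inch '[[[0,0,0],[0,0,0],1]]';  python3 plan.py .6743 .005 .0345 6
```

```text
clock: 16.73
eef_pos: [0.6746, 0.0048, 0.0496]
tool_rot: [0.669, 0.743, 0.0, 0.0]
ft_force: [-0.2, 0.3, -1.0]
grip_width: 0.062
grasp_force: 66.7
t 16.73 pos [0.6746 0.0048 0.0496] turn deg [ 0.03  0.   -0.01] scaled [ 0.0001  0.     -0.    ] | shift mm [ 0.3 -0.3 15.1] scaled [ 0.0009 -0.0009  0.0504] | q [ 0.01  0.7   0.25  1.12 -0.    1.47] F [-0.2  0.3 -1. ] w 0.062 66.7
clock: 16.82
eef_pos: [0.6745, 0.0047, 0.0495]
tool_rot: [0.669, 0.743, 0.0, 0.0]
ft_force: [-0.2, 0.5, -1.2]
grip_width: 0.0623
grasp_force: 66.7
t 16.82 pos [0.6745 0.0047 0.0495] turn deg [ 0.02  0.   -0.01] scaled [ 0.0001  0.     -0.    ] | shift mm [ 0.3 -0.2 15. ] scaled [ 0.001  -0.0007  0.05  ] | q [ 0.01  0.7   0.25  1.12 -0.    1.47] F [-0.2  0.5 -1.2] w 0.0623 66.7
```

Settled on target; now down.

```bash
python3 -m inch '[[[0,0,0],[0.0005,0,0.012],1],[[0,0,0],[0,0,0.012],1],[[0,0,0],[0,0,0.01],1],[[0,0,0],[0,0,0],1],[[0,0,0],[0,0,0],1],[[0,0,0],[0,0,0],1]]'; python3 -m inch '[[[0,0,0],[0,0,0.005],1],[[0,0,0],[0,0,0],1],[[0,0,0],[0,0,0],1]]';  python3 plan.py .6743 .005 .0345 6
```

```text
clock: 17.32
eef_pos: [0.6743, 0.0049, 0.0389]
tool_rot: [0.669, 0.743, -0.0, -0.0]
ft_force: [0.9, 0.5, -1.1]
grip_width: 0.0623
grasp_force: 66.7
clock: 17.57
eef_pos: [0.6744, 0.0049, 0.0376]
tool_rot: [0.669, 0.743, -0.0, 0.0]
ft_force: [0.5, -0.9, -1.9]
grip_width: 0.0622
grasp_force: 66.7
t 17.57 pos [0.6744 0.0049 0.0376] turn deg [-0.  0. -0.] scaled [-0.  0. -0.] | shift mm [ 0.1 -0.1  3.1] scaled [ 0.0004 -0.0002  0.0103] | q [ 0.01  0.71  0.24  1.1  -0.    1.47] F [ 0.5 -0.9 -1.9] w 0.0622 66.7
```

```bash
python3 -m inch '[[[0,0,0],[0,0,0.005],1],[[0,0,0],[0,0,0],1],[[0,0,0],[0,0,0],1]]'; python3 -m inch '[[[0,0,0],[0,0,0.004],1],[[0,0,0],[0,0,0],1],[[0,0,0],[0,0,0],1]]';  python3 -m inch '[[[0,0,0],[0,0,0.003],1],[[0,0,0],[0,0,0],1],[[0,0,0],[0,0,0],1]]'
```

```text
clock: 17.82
eef_pos: [0.6743, 0.0049, 0.036]
tool_rot: [0.669, 0.743, -0.0, -0.0]
ft_force: [-2.1, -0.3, -1.3]
grip_width: 0.0625
grasp_force: 66.7
clock: 18.07
eef_pos: [0.6743, 0.0049, 0.0348]
tool_rot: [0.669, 0.743, -0.0, -0.0]
ft_force: [0.6, 0.0, -1.7]
grip_width: 0.0619
grasp_force: 66.7
clock: 18.32
eef_pos: [0.6745, 0.0049, 0.0345]
tool_rot: [0.669, 0.743, 0.0, 0.0]
ft_force: [-1.8, 0.2, 2.4]
grip_width: 0.0622
grasp_force: 67.0
```

```bash
python3 -m inch '[[[0,0,0],[0,0,0.001],0.3],[[0,0,0],[0,0,0],-0.2],[[0,0,0],[0,0,0],-1],[[0,0,0],[0,0,0],-1],[[0,0,0],[0,0,0],-1],[[0,0,0],[0,0,0],-1],[[0,0,0],[0,0,-0.08],-1],[[0,0,0],[0,0,-0.12],-1],[[0,0,0],[0,0,-0.12],-1],[[0,0,0],[0,0,-0.12],-1]]';python3 -m inch '[[[0,0,0],[0,0,-0.06],-1],[[0,0,0],[0,0,0],-1],[[0,0,0],[0,0,0],-1],[[0,0,0],[0,0,0],-1]]'; python3 wl2.py drainer .6743 .005 6 .029 52 ; python3 plan.py .4285 -.247 .2 5.1
```

```text
clock: 19.15
eef_pos: [0.6739, 0.0049, 0.1664]
tool_rot: [0.669, 0.743, -0.001, -0.001]
ft_force: [0.7, 0.1, -0.6]
grip_width: 0.0855
grasp_force: 0.0
clock: 19.48
eef_pos: [0.6738, 0.0049, 0.1824]
tool_rot: [0.669, 0.743, -0.001, -0.001]
ft_force: [-0.6, -1.1, -1.3]
grip_width: 0.0853
grasp_force: 0.0
otsu 129.0
[0.6743 0.0052] 6.05 0.007
t 19.53 pos [0.6733 0.0049 0.1816] turn deg [-0.2  -0.02  0.89] scaled [-0.0006 -0.      0.0025] | shift mm [-229.1 -266.3  -18.4] scaled [-0.7638 -0.8875 -0.0614] | q [ 0.01  0.62  0.46  1.41 -0.    1.47] F [-0.4  0.1 -0.5] w 0.0854 0.0
```

View pics/wl2.png

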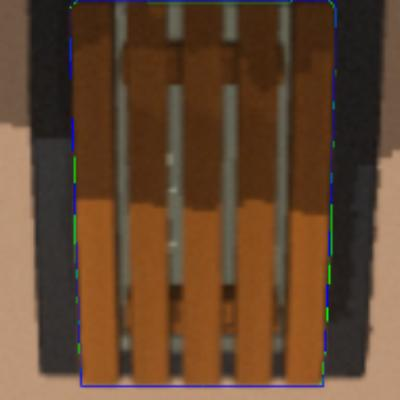

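The drainer sits seated and centred on the dish (fit cost 0.007, at the correct height). Next is the soap.

```bash
python3 -m inch '[[[0,0,0.0025],[-0.085,-0.0986,-0.007],-1],[[0,0,0],[-0.085,-0.0986,-0.007],-1],[[0,0,0],[-0.085,-0.0986,-0.007],-1],[[0,0,0],[-0.085,-0.0986,-0.007],-1],[[0,0,0],[-0.085,-0.0986,-0.007],-1],[[0,0,0],[-0.085,-0.0986,-0.007],-1],[[0,0,0],[-0.085,-0.0986,-0.007],-1],[[0,0,0],[-0.085,-0.0986,-0.007],-1],[[0,0,0],[-0.085,-0.0986,-0.007],-1],[[0,0,0],[0,0,0],-1]]';python3 -m inch '[[[0,0,0],[0,0,0],-1],[[0,0,0],[0,0,0],-1],[[0,0,0],[0,0,0],-1],[[0,0,0],[0,0,0],-1]]'; python3 wl2.py soap .4285 -.247 5.1 0 50 ; python3 plan.py .4285 -.247 .2 5.1
```

```text
clock: 20.37
eef_pos: [0.4246, -0.2512, 0.2013]
tool_rot: [0.678, 0.735, -0.002, -0.002]
ft_force: [0.5, 0.3, 1.0]
grip_width: 0.0853
grasp_force: 0.0
clock: 20.7
eef_pos: [0.4307, -0.2466, 0.2019]
tool_rot: [0.674, 0.739, -0.0, -0.001]
ft_force: [-0.5, -0.1, 0.3]
grip_width: 0.0857
grasp_force: 0.0
otsu 108.0
[ 0.4269 -0.2484] 4.59 0.39
t 20.75 pos [ 0.4307 -0.2466  0.202 ] turn deg [-0.04 -0.04  0.13] scaled [-0.0001 -0.0001  0.0004] | shift mm [-0.2 -2.3  2. ] scaled [-0.0005 -0.0076  0.0068] | q [-0.52  0.25 -0.06  1.26  0.    0.96] F [-0.  -0.5  0.2] w 0.0852 0.0
```

View pics/wl2.png

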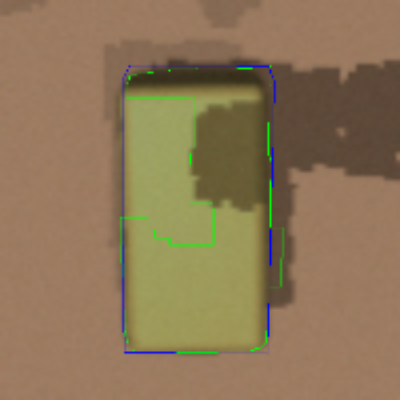

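```bash
python3 plan.py .4269 -.2484 .008 4.6; python3 -m inch '[[[0,0,0.0017],[-0.005,-0.0132,0.08],-1],[[0,0,0],[0,0,0.11],-1],[[0,0,0],[0,0,0.11],-1],[[0,0,0],[0,0,0.11],-1],[[0,0,0],[0,0,0.11],-1],[[0,0,0],[0,0,0.06],-1],[[0,0,0],[0,0,0],-1],[[0,0,0],[0,0,0],-1],[[0,0,0],[0,0,0],-1],[[0,0,0],[0,0,0],-1]]'; python3 plan.py .4269 -.2484 .008 4.6
```

```text
t 20.75 pos [ 0.4307 -0.2466  0.202 ] turn deg [-0.04 -0.04  0.63] scaled [-0.0001 -0.0001  0.0018] | shift mm [ -1.4  -4.  194. ] scaled [-0.0048 -0.0132  0.6468] | q [-0.52  0.25 -0.06  1.26  0.    0.96] F [-0.  -0.5  0.2] w 0.0852 0.0
clock: 21.58
eef_pos: [0.428, -0.2502, 0.0304]
tool_rot: [0.679, 0.734, 0.0, 0.002]
ft_force: [-0.1, -0.1, 0.0]
grip_width: 0.0855
grasp_force: 0.0
t 21.58 pos [ 0.428  -0.2502  0.0304] turn deg [ 0.18  0.12 -0.08] scaled [ 0.0005  0.0003 -0.0002] | shift mm [ 1.9 -1.  22.4] scaled [ 0.0064 -0.0032  0.0746] | q [-0.53  0.41 -0.32  0.83 -0.    0.96] F [-0.1 -0.1  0. ] w 0.0855 0.0
```

```bash
python3 -m inch '[[[0,0,0],[0.006,-0.003,0.04],-1],[[0,0,0],[0,0,0.034],-1],[[0,0,0],[0,0,0],-1],[[0,0,0],[0,0,0],-1],[[0,0,0],[0,0,0],-0.4],[[0,0,0],[0,0,0],0],[[0,0,0],[0,0,0],0.4],[[0,0,0],[0,0,0],1],[[0,0,0],[0,0,0],1],[[0,0,0],[0,0,0],1]]'; python3 -m inch '[[[0,0,0],[0,0,0],1],[[0,0,0],[0,0,0],1],[[0,0,0],[0,0,0],1],[[0,0,0],[0,0,0],1]]'; python3 plan.py .4269 -.2484 .008 4.6
```

```text
clock: 22.42
eef_pos: [0.4259, -0.2483, 0.0071]
tool_rot: [0.679, 0.734, 0.0, 0.001]
ft_force: [-0.0, -0.0, 5.3]
grip_width: 0.0391
grasp_force: 61.6
clock: 22.75
eef_pos: [0.4259, -0.2483, 0.0071]
tool_rot: [0.679, 0.734, 0.0, 0.001]
ft_force: [0.2, -0.4, 5.8]
grip_width: 0.0392
grasp_force: 61.6
t 22.75 pos [ 0.4259 -0.2483  0.0071] turn deg [ 0.08  0.06 -0.12] scaled [ 0.0002  0.0002 -0.0003] | shift mm [-0.2  1.  -0.9] scaled [-0.0006  0.0034 -0.003 ] | q [-0.53  0.45 -0.35  0.77 -0.    0.96] F [ 0.2 -0.4  5.8] w 0.0392 61.6
```

```bash
python3 -m inch '[[[0,0,0],[0,0,-0.03],1],[[0,0,0],[0,0,-0.08],1],[[0,0,0],[0,0,-0.12],1],[[0,0,0],[0,0,-0.12],1],[[0,0,0],[0,0,-0.12],1],[[0,0,0],[0,0,-0.11],1],[[0,0,0],[0,0,0],1],[[0,0,0],[0,0,0],1]]'; python3 plan.py .6743 .0052 .14 5.9
```

```text
clock: 23.42
eef_pos: [0.4263, -0.2485, 0.1827]
tool_rot: [0.679, 0.734, 0.001, 0.002]
ft_force: [-0.2, 0.8, -0.6]
grip_width: 0.0389
grasp_force: 61.0
t 23.42 pos [ 0.4263 -0.2485  0.1827] turn deg [ 0.22  0.16 -1.42] scaled [ 0.0006  0.0004 -0.0039] | shift mm [226.8 272.8  42.7] scaled [0.7561 0.9093 0.1423] | q [-0.53  0.25 -0.11  1.2   0.    0.96] F [-0.2  0.8 -0.6] w 0.0389 61.0
```

```bash
python3 -m inch '[[[0,0,-0.0039],[0.084,0.101,0],1],[[0,0,0],[0.084,0.101,0],1],[[0,0,0],[0.084,0.101,0],1],[[0,0,0],[0.084,0.101,0],1],[[0,0,0],[0.084,0.101,0],1],[[0,0,0],[0.084,0.101,0.03],1],[[0,0,0],[0.084,0.101,0.03],1],[[0,0,0],[0.084,0.101,0.03],1],[[0,0,0],[0.084,0.101,0.03],1],[[0,0,0],[0,0,0.02],1]]'; python3 -m inch '[[[0,0,0],[0,0,0],1],[[0,0,0],[0,0,0],1],[[0,0,0],[0,0,0],1],[[0,0,0],[0,0,0],1],[[0,0,0],[0,0,0],1]]';python3 plan.py .6743 .0052 .0581 5.9
```

```text
clock: 24.25
eef_pos: [0.6757, 0.0113, 0.1323]
tool_rot: [0.667, 0.745, -0.001, -0.003]
ft_force: [-0.7, -0.2, -1.1]
grip_width: 0.0392
grasp_force: 61.0
clock: 24.67
eef_pos: [0.6736, 0.0037, 0.1397]
tool_rot: [0.671, 0.742, 0.0, 0.001]
ft_force: [-0.1, -0.4, 0.3]
grip_width: 0.0389
grasp_force: 61.1
t 24.67 pos [0.6736 0.0037 0.1397] turn deg [ 0.08  0.01 -0.11] scaled [ 0.0002  0.     -0.0003] | shift mm [ 1.4  0.8 81.6] scaled [0.0047 0.0027 0.272 ] | q [ 0.01  0.64  0.37  1.31 -0.    1.48] F [-0.1 -0.4  0.3] w 0.0389 61.1
```

```bash
python3 -m inch '[[[0,0,0],[0.0047,0.0027,0.08],1],[[0,0,0],[0,0,0.08],1],[[0,0,0],[0,0,0.06],1],[[0,0,0],[0,0,0.03],1],[[0,0,0],[0,0,0],1],[[0,0,0],[0,0,0],1],[[0,0,0],[0,0,0],1],[[0,0,0],[0,0,0],1],[[0,0,0],[0,0,0],1]]';python3 plan.py .6743 .0052 .0581 5.9
```

```text
clock: 25.42
eef_pos: [0.6756, 0.0065, 0.0652]
tool_rot: [0.67, 0.742, 0.001, 0.001]
ft_force: [-0.6, 1.0, -1.1]
grip_width: 0.0387
grasp_force: 61.1
t 25.42 pos [0.6756 0.0065 0.0652] turn deg [ 0.17  0.02 -0.02] scaled [ 0.0005  0.     -0.    ] | shift mm [-1.1 -1.4  7.1] scaled [-0.0038 -0.0048  0.0236] | q [0.01 0.69 0.27 1.15 0.   1.48] F [-0.6  1.  -1.1] w 0.0387 61.1
```

```bash
python3 -m inch '[[[0,0,0],[-0.003,-0.003,0.01],1],[[0,0,0],[0,0,0.005],1],[[0,0,0],[0,0,0],1],[[0,0,0],[0,0,0],1],[[0,0,0],[0,0,0],1],[[0,0,0],[0,0,0],1]]';python3 plan.py .6743 .0052 .0581 5.9; python3 -m inch '[[[0,0,0],[0,0,0.004],1],[[0,0,0],[0,0,0],1],[[0,0,0],[0,0,0],1]]'; python3 -m inch '[[[0,0,0],[0,0,0.003],1],[[0,0,0],[0,0,0],1],[[0,0,0],[0,0,0],1]]';python3 plan.py .6743 .0052 .0581 5.9
```

```text
clock: 25.92
eef_pos: [0.6737, 0.0055, 0.0589]
tool_rot: [0.67, 0.742, -0.0, -0.0]
ft_force: [0.9, -0.2, -1.4]
grip_width: 0.039
grasp_force: 61.1
t 25.92 pos [0.6737 0.0055 0.0589] turn deg [-0.   -0.   -0.01] scaled [-0. -0. -0.] | shift mm [-0.4  0.5  0.8] scaled [-0.0013  0.0018  0.0026] | q [0.01 0.69 0.26 1.14 0.   1.48] F [ 0.9 -0.2 -1.4] w 0.039 61.1
clock: 26.17
eef_pos: [0.674, 0.0055, 0.0581]
tool_rot: [0.67, 0.742, 0.0, 0.0]
ft_force: [-0.0, 0.5, 1.7]
grip_width: 0.0391
grasp_force: 61.4
clock: 26.42
eef_pos: [0.674, 0.0056, 0.0582]
tool_rot: [0.67, 0.743, 0.0, 0.0]
ft_force: [-2.9, 0.2, 6.0]
grip_width: 0.0393
grasp_force: 61.9
t 26.42 pos [0.674  0.0056 0.0582] turn deg [ 0.07  0.01 -0.01] scaled [ 0.0002  0.     -0.    ] | shift mm [-0.4  0.2  0.1] scaled [-0.0013  0.0008  0.0002] | q [0.01 0.69 0.26 1.14 0.   1.48] F [-2.9  0.2  6. ] w 0.0393 61.9
```

Seated on the drainer. Releasing and checking.

```bash
python3 -m inch '[[[0,0,0],[0,0,-0.001],0.5],[[0,0,0],[0,0,0],0.1],[[0,0,0],[0,0,0],-0.4],[[0,0,0],[0,0,0],-1],[[0,0,0],[0,0,0],-1],[[0,0,0],[0,0,0],-1],[[0,0,0],[0,0,0],-1],[[0,0,0],[0,0,-0.08],-1],[[0,0,0],[0,0,-0.12],-1],[[0,0,0],[0,0,-0.12],-1]]';python3 -m inch '[[[0,0,0],[0,0,-0.12],-1],[[0,0,0],[0,0,0],-1],[[0,0,0],[0,0,0],-1],[[0,0,0],[0,0,0],-1]]'; python3 - <<'E'
import h
from h import *
W=vision.camera("wrist")
def seg(c,s,win):
    x0,y0,w,hh=win; im=cv2.resize(c["img"][y0:y0+hh,x0:x0+w],None,fx=U,fy=U,interpolation=cv2.INTER_LINEAR)
    H=cv2.cvtColor(im,cv2.COLOR_RGB2HSV)[:,:,0].astype(int); m=((H>20)&(H<45)).astype(np.uint8)
    m=cv2.morphologyEx(m,cv2.MORPH_OPEN,np.ones((9,9),np.uint8)); n,lab,st,ce=cv2.connectedComponentsWithStats(m); m=(lab==1+np.argmax(st[1:,4])).astype(np.uint8); cs,_=cv2.findContours(m,0,1); m[:]=0; cv2.drawContours(m,cs,-1,1,-1); return m,im
h.seg=seg
s=project(W,[[.6743,.0052,.068]],True)[0]
p,f,o=fit("soap",[(W,s,52,True)],(.6743,.0052,.105),.051); print(p[:2].round(4),np.degrees(p[2]),f); cv2.imwrite("pics/s6.png",cv2.resize(o[0],(400,400)))
E
python3 plan.py .4518 .0294 .2 4.9
```

```text
clock: 27.25
eef_pos: [0.6723, 0.0055, 0.1521]
tool_rot: [0.67, 0.742, -0.002, -0.002]
ft_force: [1.4, 0.3, 1.0]
grip_width: 0.0853
grasp_force: 0.0
clock: 27.58
eef_pos: [0.6736, 0.0055, 0.1888]
tool_rot: [0.67, 0.742, -0.0, -0.0]
ft_force: [-0.4, 0.3, -0.3]
grip_width: 0.0857
grasp_force: 0.0
[0.6741 0.0031] 6.927833113657351 0.10294018249408583
t 27.63 pos [0.6729 0.0055 0.1876] turn deg [-0.15 -0.01  0.98] scaled [-0.0004 -0.      0.0027] | shift mm [  42.7 -218.3  -12.4] scaled [ 0.1425 -0.7275 -0.0415] | q [ 0.01  0.62  0.47  1.42 -0.    1.48] F [-0.3  0.3 -1.1] w 0.0855 0.0
```

View pics/s6.png

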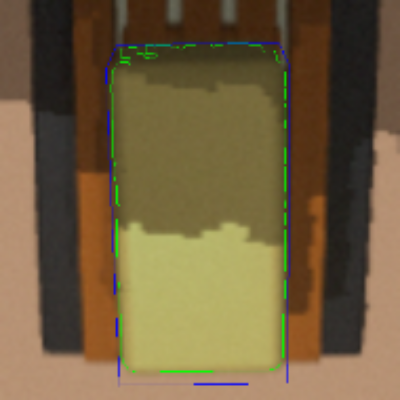

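```bash
python3 -m inch '[[[0,0,0.0027],[0.0237,-0.121,-0.01],-1],[[0,0,0],[0.0237,-0.121,-0.01],-1],[[0,0,0],[0.0237,-0.121,-0.01],-1],[[0,0,0],[0.0237,-0.121,-0.01],-1],[[0,0,0],[0.0237,-0.121,-0.01],-1],[[0,0,0],[0.0237,-0.121,0],-1],[[0,0,0],[0,0,0],-1],[[0,0,0],[0,0,0],-1],[[0,0,0],[0,0,0],-1],[[0,0,0],[0,0,0],-1]]';python3 -m inch '[[[0,0,0],[0,0,0],-1],[[0,0,0],[0,0,0],-1]]'; cat > cov.py <<'E'
import h,sys
from h import *
def seg(c,s,win):
    x0,y0,w,hh=win; im=cv2.resize(c["img"][y0:y0+hh,x0:x0+w],None,fx=U,fy=U,interpolation=cv2.INTER_LINEAR)
    S=cv2.cvtColor(im,cv2.COLOR_RGB2HSV)[:,:,1]; m=((S<65)).astype(np.uint8); print(np.percentile(S,[5,25,50,75,95]))
    m=cv2.morphologyEx(m,cv2.MORPH_CLOSE,np.ones((9,9),np.uint8));m=cv2.morphologyEx(m,cv2.MORPH_OPEN,np.ones((15,15),np.uint8)); n,lab,st,ce=cv2.connectedComponentsWithStats(m); m=(lab==1+np.argmax(st[1:,4])).astype(np.uint8); cs,_=cv2.findContours(m,0,1); m[:]=0; cv2.drawContours(m,cs,-1,1,-1); return m,im
h.seg=seg
if __name__=="__main__":
    x,y,yaw,z,hw=map(float,sys.argv[1:6]); W=vision.camera("wrist"); s=project(W,[[x,y,z+.04]],True)[0]; print(s)
    p,f,o=fit("cover",[(W,s,int(hw),True)],(x,y,np.radians(yaw)),z); print(p[:2].round(4),np.degrees(p[2]).round(2),round(f,3)); cv2.imwrite("pics/"+sys.argv[6],cv2.resize(o[0],(400,400)))
E
python3 cov.py .4518 .0294 4.9 0 70 c1.png; python3 plan.py .4518 .0294 .2 4.9
```

```text
clock: 28.47
eef_pos: [0.4541, 0.0287, 0.2037]
tool_rot: [0.676, 0.737, 0.0, 0.0]
ft_force: [0.4, -1.1, 0.6]
grip_width: 0.0853
grasp_force: 0.0
clock: 28.63
eef_pos: [0.454, 0.0286, 0.2037]
tool_rot: [0.676, 0.737, -0.0, -0.0]
ft_force: [-0.8, -1.2, 0.2]
grip_width: 0.0856
grasp_force: 0.0
[252.25944422 172.46735797]
[ 10.  69.  93.  97. 102.]
[0.4509 0.0269] 6.97 0.009
t 28.68 pos [0.4539 0.0287 0.2038] turn deg [-0.02 -0.   -0.  ] scaled [-0.0001 -0.     -0.    ] | shift mm [ 0.9 -2.   3.8] scaled [ 0.0031 -0.0066  0.0125] | q [ 0.06  0.17 -0.16  1.24  0.    1.55] F [0.2 1.  0.1] w 0.0853 0.0
```

View pics/c1.png

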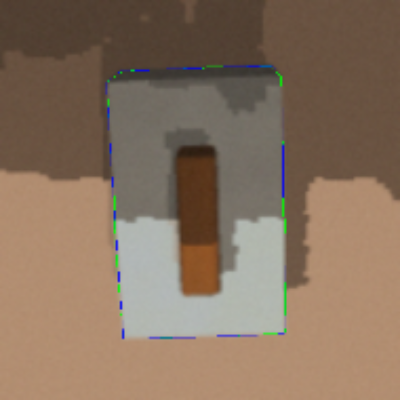

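The cover fit is tight, cost 0.009. Descending on the handle.

```bash
python3 plan.py .4509 .0269 .0495 7; python3 -m inch '[[[0,0,-0.0058],[-0.005,-0.011,0.1],-1],[[0,0,0],[0,0,0.12],-1],[[0,0,0],[0,0,0.12],-1],[[0,0,0],[0,0,0.1],-1],[[0,0,0],[0,0,0],-1],[[0,0,0],[0,0,0],-1],[[0,0,0],[0,0,0],-1],[[0,0,0],[0,0,0],-1],[[0,0,0],[0,0,0],-1]]'; python3 plan.py .4509 .0269 .0495 7
```

```text
t 28.68 pos [0.4539 0.0287 0.2038] turn deg [-0.02 -0.   -2.1 ] scaled [-0.0001 -0.     -0.0058] | shift mm [ -1.4  -3.2 154.3] scaled [-0.0046 -0.0105  0.5142] | q [ 0.06  0.17 -0.16  1.24  0.    1.55] F [0.2 1.  0.1] w 0.0853 0.0
clock: 29.43
eef_pos: [0.4519, 0.0271, 0.0742]
tool_rot: [0.663, 0.749, 0.002, 0.002]
ft_force: [1.1, 0.2, 0.6]
grip_width: 0.0853
grasp_force: 0.0
t 29.43 pos [0.4519 0.0271 0.0742] turn deg [0.26 0.02 0.  ] scaled [0.0007 0.     0.    ] | shift mm [-0.  -1.  24.7] scaled [-0.0002 -0.0034  0.0823] | q [ 0.06  0.28 -0.38  0.9  -0.    1.51] F [1.1 0.2 0.6] w 0.0853 0.0
```

```bash
python3 -m inch '[[[0,0,0],[0,-0.001,0.05],-1],[[0,0,0],[0,0,0.032],-1],[[0,0,0],[0,0,0],-0.5],[[0,0,0],[0,0,0],0],[[0,0,0],[0,0,0],0.3],[[0,0,0],[0,0,0],0.5],[[0,0,0],[0,0,0],1],[[0,0,0],[0,0,0],1],[[0,0,0],[0,0,0],1],[[0,0,0],[0,0,0],1]]'; python3 -m inch '[[[0,0,0],[0,0,0],1],[[0,0,0],[0,0,0],1],[[0,0,0],[0,0,0],1],[[0,0,0],[0,0,0],1]]'; python3 plan.py .4509 .0269 .0495 7
```

```text
clock: 30.27
eef_pos: [0.4502, 0.027, 0.0481]
tool_rot: [0.663, 0.749, 0.0, 0.001]
ft_force: [1.3, 0.2, 3.8]
grip_width: 0.0129
grasp_force: 60.3
clock: 30.6
eef_pos: [0.4503, 0.027, 0.048]
tool_rot: [0.663, 0.749, 0.001, 0.001]
ft_force: [0.3, 0.0, 5.6]
grip_width: 0.0127
grasp_force: 60.5
t 30.6 pos [0.4503 0.027  0.048 ] turn deg [0.08 0.   0.  ] scaled [0.0002 0.     0.    ] | shift mm [-0.2  0.6 -1.5] scaled [-0.0005  0.0021 -0.0049] | q [ 0.06  0.32 -0.42  0.84  0.    1.51] F [0.3 0.  5.6] w 0.0127 60.5
```

```bash
python3 -m inch '[[[0,0,0],[0,0,-0.02],1],[[0,0,0],[0,0,-0.06],1],[[0,0,0],[0,0,-0.1],1],[[0,0,0],[0,0,-0.12],1],[[0,0,0],[0,0,-0.12],1],[[0,0,0],[0,0,-0.08],1],[[0,0,0],[0,0,0],1],[[0,0,0],[0,0,0],1],[[0,0,0],[0,0,0],1]]'; python3 plan.py .6743 .005 .19 6.1
```

```text
clock: 31.35
eef_pos: [0.4484, 0.0268, 0.1963]
tool_rot: [0.663, 0.749, -0.001, -0.001]
ft_force: [0.3, -0.6, -0.8]
grip_width: 0.0125
grasp_force: 59.7
t 31.35 pos [0.4484 0.0268 0.1963] turn deg [-0.15 -0.01  0.91] scaled [-0.0004 -0.      0.0025] | shift mm [-45.7 222.3   6.3] scaled [-0.1524  0.7411  0.021 ] | q [ 0.06  0.16 -0.19  1.22 -0.    1.51] F [ 0.3 -0.6 -0.8] w 0.0125 59.7
```

```bash
python3 -m inch '[[[0,0,0.0025],[-0.0218,0.105,0],1],[[0,0,0],[-0.0218,0.106,0],1],[[0,0,0],[-0.0218,0.106,0],1],[[0,0,0],[-0.0218,0.106,0],1],[[0,0,0],[-0.0218,0.106,0],1],[[0,0,0],[-0.0218,0.106,0],1],[[0,0,0],[-0.0218,0.106,0],1],[[0,0,0],[0,0,0],1],[[0,0,0],[0,0,0],1],[[0,0,0],[0,0,0],1]]'; python3 -m inch '[[[0,0,0],[0,0,0],1],[[0,0,0],[0,0,0],1],[[0,0,0],[0,0,0],1]]';python3 plan.py .6743 .005 .150 6.1
```

```text
clock: 32.18
eef_pos: [0.6738, 0.0055, 0.1943]
tool_rot: [0.668, 0.744, -0.002, -0.002]
ft_force: [-0.5, 0.1, -1.4]
grip_width: 0.0127
grasp_force: 59.7
clock: 32.43
eef_pos: [0.6747, 0.0057, 0.1987]
tool_rot: [0.668, 0.744, 0.0, 0.0]
ft_force: [-0.4, 0.9, -1.2]
grip_width: 0.0125
grasp_force: 59.7
t 32.43 pos [0.6747 0.0057 0.1987] turn deg [0.06 0.   0.02] scaled [0.0002 0.     0.0001] | shift mm [-0.7 -0.5 48.7] scaled [-0.0022 -0.0017  0.1623] | q [0.01 0.62 0.49 1.45 0.   1.47] F [-0.4  0.9 -1.2] w 0.0125 59.7
```

```bash
python3 -m inch '[[[0,0,0],[-0.002,-0.001,0.07],1],[[0,0,0],[0,0,0.07],1],[[0,0,0],[0,0,0.02],1],[[0,0,0],[0,0,0],1],[[0,0,0],[0,0,0],1],[[0,0,0],[0,0,0],1],[[0,0,0],[0,0,0],1],[[0,0,0],[0,0,0],1]]';python3 plan.py .6743 .005 .099 6.1; python3 -m inch '[[[0,0,0],[0,0,0.03],1],[[0,0,0],[0,0,0.03],1],[[0,0,0],[0,0,0.03],1],[[0,0,0],[0,0,0.03],1],[[0,0,0],[0,0,0],1],[[0,0,0],[0,0,0],1],[[0,0,0],[0,0,0],1],[[0,0,0],[0,0,0],1],[[0,0,0],[0,0,0],1]]';python3 plan.py .6743 .005 .099 6.1
```

```text
clock: 33.1
eef_pos: [0.676, 0.0049, 0.151]
tool_rot: [0.668, 0.744, 0.001, 0.001]
ft_force: [0.8, 0.1, -0.8]
grip_width: 0.0125
grasp_force: 59.6
t 33.1 pos [0.676  0.0049 0.151 ] turn deg [0.14 0.01 0.  ] scaled [0.0004 0.     0.    ] | shift mm [ 0.3 -1.7 52. ] scaled [ 0.0008 -0.0057  0.1734] | q [0.01 0.63 0.4  1.34 0.   1.47] F [ 0.8  0.1 -0.8] w 0.0125 59.6
clock: 33.85
eef_pos: [0.6758, 0.0049, 0.1142]
tool_rot: [0.668, 0.744, 0.0, 0.001]
ft_force: [-0.5, -0.4, -2.5]
grip_width: 0.0126
grasp_force: 59.6
t 33.85 pos [0.6758 0.0049 0.1142] turn deg [0.08 0.01 0.  ] scaled [0.0002 0.     0.    ] | shift mm [ 0.2 -1.5 15.2] scaled [ 0.0008 -0.0048  0.0508] | q [ 0.01  0.65  0.34  1.26 -0.    1.47] F [-0.5 -0.4 -2.5] w 0.0126 59.6
```

```bash
python3 -m inch '[[[0,0,0],[0.0005,-0.004,0.015],1],[[0,0,0],[0,0,0.015],1],[[0,0,0],[0,0,0.008],1],[[0,0,0],[0,0,0],1],[[0,0,0],[0,0,0],1],[[0,0,0],[0,0,0],1],[[0,0,0],[0,0,0],1],[[0,0,0],[0,0,0],1]]';python3 plan.py .6743 .005 .099 6.1;python3 -m inch '[[[0,0,0],[0,0,0.005],1],[[0,0,0],[0,0,0],1],[[0,0,0],[0,0,0],1]]';python3 -m inch '[[[0,0,0],[0,0,0.004],1],[[0,0,0],[0,0,0],1],[[0,0,0],[0,0,0],1]]';python3 plan.py .6743 .005 .099 6.1
```

```text
clock: 34.52
eef_pos: [0.6742, 0.0049, 0.1023]
tool_rot: [0.668, 0.744, 0.0, 0.0]
ft_force: [-0.6, 0.2, -1.5]
grip_width: 0.0124
grasp_force: 59.6
t 34.52 pos [0.6742 0.0049 0.1023] turn deg [0.03 0.   0.  ] scaled [0.0001 0.     0.    ] | shift mm [0.1 0.1 3.3] scaled [0.0002 0.0002 0.0111] | q [ 0.01  0.66  0.32  1.23 -0.    1.47] F [-0.6  0.2 -1.5] w 0.0124 59.6
clock: 34.77
eef_pos: [0.674, 0.0049, 0.1005]
tool_rot: [0.668, 0.744, -0.0, -0.0]
ft_force: [-0.4, -0.2, -1.2]
grip_width: 0.0127
grasp_force: 59.6
clock: 35.02
eef_pos: [0.674, 0.0049, 0.0993]
tool_rot: [0.668, 0.744, -0.0, -0.0]
ft_force: [1.2, 0.5, -1.7]
grip_width: 0.0126
grasp_force: 59.6
t 35.02 pos [0.674  0.0049 0.0993] turn deg [-0.01 -0.   -0.  ] scaled [-0. -0. -0.] | shift mm [0.  0.3 0.3] scaled [0.0001 0.001  0.001 ] | q [0.01 0.66 0.32 1.22 0.   1.47] F [ 1.2  0.5 -1.7] w 0.0126 59.6
```

```bash
python3 -m inch '[[[0,0,0],[0,0,0.003],1],[[0,0,0],[0,0,0],1],[[0,0,0],[0,0,0],1]]';python3 -m inch '[[[0,0,0],[0,0,0.002],1],[[0,0,0],[0,0,0],1],[[0,0,0],[0,0,0],1]]'
```

```text
clock: 35.27
eef_pos: [0.6742, 0.0049, 0.0991]
tool_rot: [0.668, 0.744, 0.0, 0.0]
ft_force: [-0.9, 0.5, 2.8]
grip_width: 0.0127
grasp_force: 60.1
clock: 35.52
eef_pos: [0.6743, 0.005, 0.0991]
tool_rot: [0.668, 0.744, 0.0, 0.0]
ft_force: [-1.7, 0.2, 5.5]
grip_width: 0.0126
grasp_force: 60.5
```

```bash
python3 -m inch '[[[0,0,0],[0,0,-0.002],0.6],[[0,0,0],[0,0,0],0.2],[[0,0,0],[0,0,0],-0.4],[[0,0,0],[0,0,0],-1],[[0,0,0],[0,0,0],-1],[[0,0,0],[0,0,0],-1],[[0,0,0],[0,0,0],-1],[[0,0,0],[0,0,-0.08],-1],[[0,0,0],[0,0,-0.12],-1],[[0,0,0],[0,0,-0.12],-1]]';python3 -m inch '[[[0,0,0],[0,0,-0.05],-1],[[0,0,0],[-0.06,-0.1,0],-1],[[0,0,0],[-0.06,-0.1,0],-1],[[0,0,0],[-0.06,-0.1,0],-1],[[0,0,0],[-0.06,-0.1,0],-1],[[0,0,0],[-0.06,-0.1,0],-1],[[0,0,0],[0,0,0],-1],[[0,0,0],[0,0,0],-1],[[0,0,0],[0,0,0],-1]]'; python3 - <<'E'
from h import *
S,D=vision.camera("scene"),vision.camera("side"); o=[]
for c in(S,D):
    im=c["img"][:,:,::-1].copy(); s=project(c,[[.6743,.005,.06]])[0].round().astype(int); x0,y0=s-50
    im=cv2.resize(im[y0:y0+100,x0:x0+100],(400,400),interpolation=cv2.INTER_CUBIC)
    for n,z in(("drainer",.029),("cover",.051)):
        uv=((project(c,place(SH[n][0],(.6743,.005,.106),z))+.5-[x0,y0])*4-.5).round().astype(np.int32)
        cv2.polylines(im,[cv2.convexHull(uv)],True,(255,0,0) if n=="cover" else (0,255,0),1)
    o.append(im)
cv2.imwrite("pics/end.png",np.hstack(o))
for n,a,b in (("round",(323,205),(217,181)),("cup",(257,205),(267,191)),("jar",(168,175),(334,240))): print(n,S["img"][a[1],a[0]],D["img"][b[1],b[0]])
E
```

```text
clock: 36.35
eef_pos: [0.6728, 0.0049, 0.1938]
tool_rot: [0.668, 0.744, -0.001, -0.002]
ft_force: [0.7, -0.0, 0.5]
grip_width: 0.0853
grasp_force: 0.0
clock: 37.1
eef_pos: [0.5351, -0.1006, 0.21]
tool_rot: [0.669, 0.744, 0.001, 0.001]
ft_force: [0.3, 0.1, -0.3]
grip_width: 0.0855
grasp_force: 0.0
round [165 152 112] [171 159 119]
cup [ 21  53 110] [ 23  58 117]
jar [72 61 56] [91 91 92]
```

View pics/end.png

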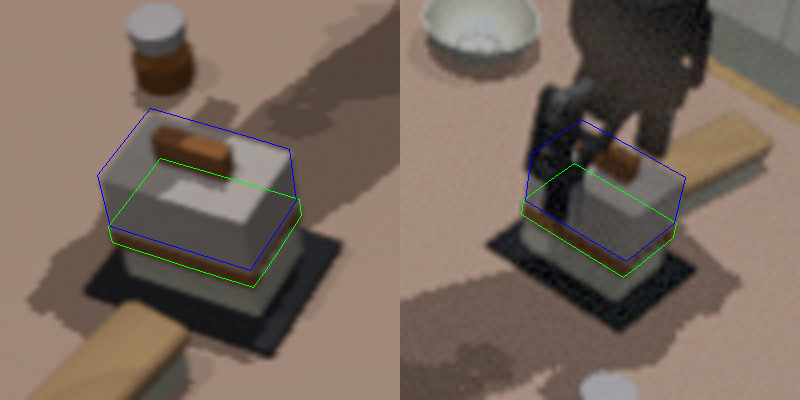

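The cover and drainer match their predicted outlines in both views, upright and square on the slate. The round soap, dosing cup and jar are still in place, and the arm is clear. Handing in.

```bash
python3 -c "
from workcell import workorder
print(workorder.job_done())"
```

```text
the job is handed in; nothing more can be done
None
```

The soap dish is put together on the slate in the order asked (dish, drainer, soap, cover) and handed in after about 37 s. Camera checks put each part within about 2 mm of where it should be, and the round soap, cup and jar were left alone.

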